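Show the drilled angle bracket to the inspection camera

TASK

The holes in the aluminium angle bracket have just been drilled: swing the toggle clamp of the drilling jig fully open, lift the bracket out and hold it up to the inspection camera, the right way up as it stood in the jig. Its flat drilled outer face must look squarely into the lens, centred on the lens axis, 15 cm in front of the lens, with the rows of holes level as the camera sees them. Finish while holding it there still; nothing may touch the camera, and leave the other things on the bench alone.

Things in the scene. Friction and masses are not known exactly. Their poses are not given: they have to be found in the camera images.
- bracket: The drilled part: aluminium angle (L) 60 x 60 mm, 8 mm thick, 150 mm long, 0.25 to 0.5 kg, standing in the jig on one leg. Origin: mid-length, on the underside, in the plane of the upright leg's outer (drilled) face. x points out of that face, y along the length, z up: the upright leg fills x -8 to 0, z 0 to 60 mm, the lying leg x -60 to 0, z 0 to 8 mm.
- face (a point): Centre of the bracket's outer face: mid-length, 30 mm above its underside; axes as the bracket's. The four 10 mm holes lie 55 mm to either side of it, in rows 22 and 43 mm above the underside, so the middle 80 mm of the upright leg is plain and can be pinched across its 8 mm thickness.
- toe (a point): Middle of the free long edge of the bracket's lying leg, 60 mm behind the outer face, 4 mm above its underside; axes as the bracket's.
- jig: Fixed drilling jig: dark brown base board 220 (x) x 190 (y) x 18 mm, origin under its centre, z up, x the way the bracket's outer face looks. The bracket stands on it, outer face at x = 77 mm, against two dark steel guide blocks (25 x 34 mm, 56 mm tall, 55 mm to either side of the middle) that leave 76 mm free between them; it lifts straight up. The toggle clamp is on the other side, -x.
- clamp_handle (a joint): Handle of the toggle clamp, rad: 0 = clamped, upright; 1.33 = fully open, on its stop. The top swings back and down, away from the bracket (jig -x), to 14 degrees above level; the bar with the rubber foot rises (slowly at first) off the lying leg to just past vertical, clear only beyond 1.15. Locked at 0 until the handle is moved; takes 1 to 2 N and stays where it is left.
- handle_grip (a point): Point on the axis of the handle's black grip, 100 mm from the pivot; the grip is a rounded bar 18 mm (x) x 22 mm (y), from 42 to 128 mm from the pivot. z points along the handle away from the pivot, y along the pivot axis. Clamped, this point is 132 mm above the bench.
- handle_pivot (a point): Pivot of the handle, on the jig at x = -35 mm, 32 mm above the bench; axes as the jig's, the handle turns about y. While clamped, the clamp's bar lies level from here towards the bracket, its bolt reaching 73 mm above the bench near the end.
- camera: Inspection camera on a fixed stand: steel base 110 x 140 mm, column 20 mm thick, 359 mm tall, 45 mm behind the origin; grey head on the column, its height varies, with a ring light 66 mm across round the lens. Origin under the base, z up; it looks towards -x.
- lens (a point): Centre of the lens front, in the ring light's front face. The lens looks along this frame's -x axis, which points 20 degrees (0.35 rad) below level; y is level; z is the camera's up (upright but for the same 20 degrees). The place for the face centre is 150 mm along -x.
- blank: An undrilled angle of the same shape, size and axes, standing on the bench. Leave alone.
- tin: Small tin with a paper label, 66 mm across, 85 mm tall, origin under its centre. Leave alone.
- square: Try square lying flat: wooden stock 20 x 85 x 20 mm (origin under it) with a steel blade 150 mm long towards +x. Leave alone.
- drill: Cordless drill lying on its side, about 245 x 185 x 62 mm. Leave alone.
Mind the look-alikes: they are no part of the job. Leave any green look-alike of the bracket alone.

How it is judged:
By the outcome, as a careful person would: the job done as asked, in the order asked, and still so for the second after the job is handed in, while the arm keeps its last pose, push and grip.
It also fails if it takes over 53 s, if anything falls off the work surface, if the arm or the gripper's body presses on something with over 40 N, if the wrist force passes 120 N, or if a joint passes its speed limit or range.

ROBOT

A 6-joint arm with a two-finger parallel gripper is mounted at the origin on the work surface. World frame = base frame: x ahead of the robot, y to its left, z up, the work surface at z = 0. Lengths are in mm, angles in rad, forces in N, time in s.
With the tool pointing down it reaches from about 275 to 975 mm from the base axis. Payload 8.4 kg.
Tool frame: the origin (TCP) lies midway between the tips of the shut fingers; the grasp point (between the pads) lies 19 mm behind it (grasp_offset is the distance from the TCP to the grasp point, in mm); x points along the fingers, z is the direction in which the jaws open and shut, and the axes are right-handed (so a half turn about x gives the same grasp; the last joint's range is limited). The gripper opens to 92 mm and grips with 3 to 60 N. Pads are 20 mm wide; open, the fingers measure 128 mm over their backs; the gripper's body (75 mm by 189 mm) begins 69 mm behind the grasp point.
Start: joints at [1.306, 0.353, 1.633, -0, 1.155, -0.002], TCP at [162.364, 603.544, 214.583] pointing down, gripper open.
Joint ranges: [-2.63, 2.63], [-0.92, 2.1], [0.06, 2.66], [-1.3, 4.44], [0, 2.69], [-3.02, 3.02]. Speed limits (rad/s): [2.22, 2.22, 2.79, 3.14, 3.14, 3.14].

INTERFACE

Orientations are given as a unit quaternion [w, x, y, z].
In Python, from cell import * gives the robot as it stands.
- The arm moves only by the tool carry_out, never from a script. Its argument "plan" is a list of rows, each a list of 7 numbers: the shift along the world's x, y, z in m, then the turn, a rotation vector about the world's x, y, z in degrees, then the opening, from 0 (shut) to 1 (fully open). In form: [[dx, dy, dz, rx, ry, rz, hand], ...]. A call has 1 to 10 rows; each row is the pose to reach, as a shift and turn from the pose commanded when the call began; what a row does not reach only later rows make up. A row lasts 1/8 s, in which the tool goes at most 62.5 mm and 10.7 degrees, less where a joint would pass 70% of its speed; a pose out of reach is approached as far as the arm can. A call with a gripper value outside its range is refused whole. The fingers move at their own pace and stop on an object; "squeeze" is the grip in N (left out, the last holds). Time passes only in rows, so rows that repeat a pose let the fingers close. It gives the time, the measured TCP pose, the force and the opening at its end, in the units of the state.
- sense(): the state, without advancing time (a new reading comes with each control period).
- camera(name): name is "scene" or "top"; returns a dict with "image" (384x512x3 uint8, red, green, blue), "intrinsics" (3x3 intrinsics, pixels), "k1" (the pictures are not rectified: a ray, as slopes to the right and down, at radius r is drawn at 1 + k1 r^2 times it, then the intrinsics apply), "xyz" and "orientation" of the camera in the world. Camera axes: x right, y down, z forward; pixel columns grow to the right and rows downward; lengths in mm; the calibration is good to about 2 mm. A picture is of the moment at which its call begins. There is no depth.
- hand_in(): hands the job in, once; it reports no verdict.
The state is a dict: "time_s": time; "joints": joint angles; "qvel": joint speeds; "effort": joint torques, N m; "position": TCP position; "eef_rot": TCP orientation; "wrist_force": force on the tool from outside, world axes, zero at the start; "wrist_torque": the same for the moment, N m; "opening": finger opening in mm.
Only numpy, scipy, OpenCV 4.12 (cv2) and the standard library are available. Lean on these libraries where they do the work, as an engineer would, in place of code of your own. Each camera call takes 0.05 s, during which the arm holds its last target.

## Working session

There is one attempt and no reset: what is moved stays moved. The work goes in short steps, Python scripts to look and compute and a tool call to move; the robot and the scene stay as the last step left them, time stands still between calls to the robot, and variables do not carry over. Pictures are saved under pics/ and viewed, and the job is handed in when it is done.

Besides the shell and the picture viewer there is one more tool, called after "Emit:" in YAML: its name, and indented under it one key for each argument. carry_out: Moves the arm, as the interface text tells. Its arguments: {"type":"object","properties":{"plan":{"type":"array"},"squeeze":{"type":"number"}},"required":["plan"]}

```bash
ls; mkdir -p pics; python3 - <<'E'
from cell import *
import cv2
s=sense();print(s)
for n in("scene","top"):
    c=camera(n);cv2.imwrite(f"pics/{n}0.png",c["image"][:,:,::-1]);print(n,c["intrinsics"],c["k1"],c["xyz"],c["orientation"],c["image"].shape)
E
```

```text
pics
{'time_s': 0.0, 'joints': array([ 1.30559782e+00,  3.53608557e-01,  1.63412823e+00, -1.35160320e-05,
        1.15513144e+00, -2.38653113e-03]), 'qvel': array([ 0.0003221 ,  0.00123141,  0.00158173, -0.0011126 ,  0.00221742,
       -0.00116882]), 'effort': array([ 1.07466749e-03, -5.93825626e+01, -3.34226561e+01,  6.98955939e-02,
        2.27451901e-02, -1.09574687e-04]), 'position': array([162.24662987, 603.0889508 , 213.89091433]), 'eef_rot': array([ 0.56084617, -0.43045368,  0.56155804,  0.42989972]), 'wrist_force': array([-0.5178702 ,  0.19909276, -0.75752022]), 'wrist_torque': array([0.00330524, 0.02861626, 0.00614118]), 'opening': 92.18035825796301}
scene [[446.0162498    0.         255.53513638]
 [  0.         446.0162498  193.2347678 ]
 [  0.           0.           1.        ]] -0.14056042429596702 [1443.37795164 -449.44962442 1032.08005909] [-0.34998928  0.78809456  0.46100206 -0.20950316] (384, 512, 3)
top [[358.77416562   0.         258.74543509]
 [  0.         358.77416562 186.47859393]
 [  0.           0.           1.        ]] 0.00762327377367628 [ 426.09512551   -7.53707903 1225.05317017] [ 0.05959912 -0.69509065  0.7153737  -0.03920966] (384, 512, 3)
```

View pics/scene0.png

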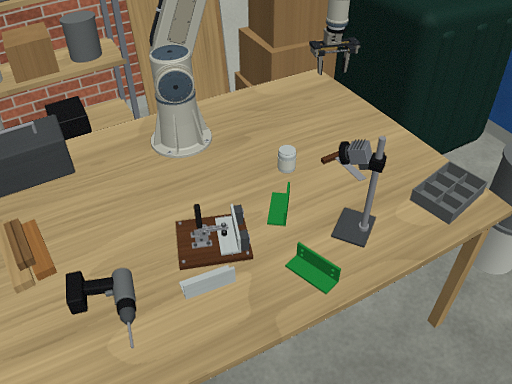

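View pics/top0.png

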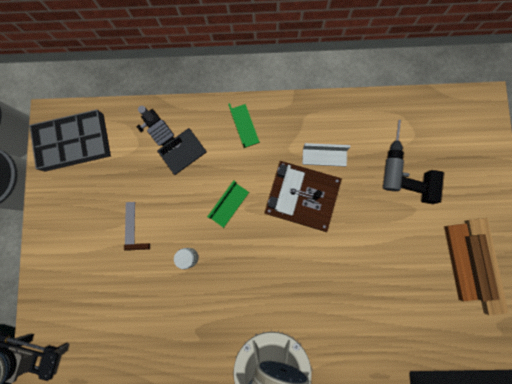

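Candidates: the aluminium angle in the jig, top (289,190), scene (232,235). Look-alikes are the blank at top (326,155) and two green angles at top (229,204) and (243,125). I choose the one in the jig and check it in close crops.

```bash
cat > h.py <<'E'
import numpy as np, cv2
from scipy.spatial.transform import Rotation as R
def q(o): return R.from_quat([o[1],o[2],o[3],o[0]])
def ray(c,uv):
    K=c["intrinsics"];d=np.array([(uv[0]-K[0,2])/K[0,0],(uv[1]-K[1,2])/K[1,1]])
    u=d.copy()
    for _ in range(20): u=d/(1+c["k1"]*(u@u))
    return q(c["orientation"]).apply([u[0],u[1],1.])
def onz(c,uv,z):
    r=ray(c,uv);o=np.array(c["xyz"]);return o+r*(z-o[2])/r[2]
def proj(c,P):
    p=q(c["orientation"]).inv().apply(np.atleast_2d(P)-np.array(c["xyz"]))
    u=p[:,:2]/p[:,2:];u=u*(1+c["k1"]*(u**2).sum(1))[:,None]
    K=c["intrinsics"];return u*[K[0,0],K[1,1]]+[K[0,2],K[1,2]]
def tri(c1,u1,c2,u2):
    A=[];b=[];
    for c,u in((c1,u1),(c2,u2)):
        r=ray(c,u);r/=np.linalg.norm(r);M=np.eye(3)-np.outer(r,r);A.append(M);b.append(M@np.array(c["xyz"]))
    P=np.linalg.lstsq(np.vstack(A),np.hstack(b),rcond=None)[0]
    return P,proj(c1,P)[0]-u1,proj(c2,P)[0]-u2
def crop(img,x0,y0,w,h,s,fn):
    o=cv2.resize(img[y0:y0+h,x0:x0+w,::-1],None,fx=s,fy=s,interpolation=cv2.INTER_CUBIC)
    for i in range(0,w,10): cv2.putText(o,str(x0+i),(i*s,8),0,.3,(0,0,255),1);cv2.line(o,(i*s,8),(i*s,14),(0,0,255),1)
    for i in range(0,h,10): cv2.putText(o,str(y0+i),(0,i*s+4),0,.3,(0,0,255),1)
    cv2.imwrite(fn,o)
import pickle
def load(n): return pickle.load(open(n+".pkl","rb"))
E
python3 - <<'E'
from cell import *
from h import *
for n in("scene","top"):
    c=camera(n);pickle.dump({k:c[k] for k in c},open(n+".pkl","wb"))
S=load("scene")["image"];T=load("top")["image"]
crop(T,255,150,100,90,6,"pics/t1.png")
crop(S,165,190,100,90,7,"pics/s1.png")
crop(T,125,95,90,85,7,"pics/t2.png")
crop(S,310,120,100,140,4,"pics/s2.png")
E
```

```text
(no output)
```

View pics/t1.png

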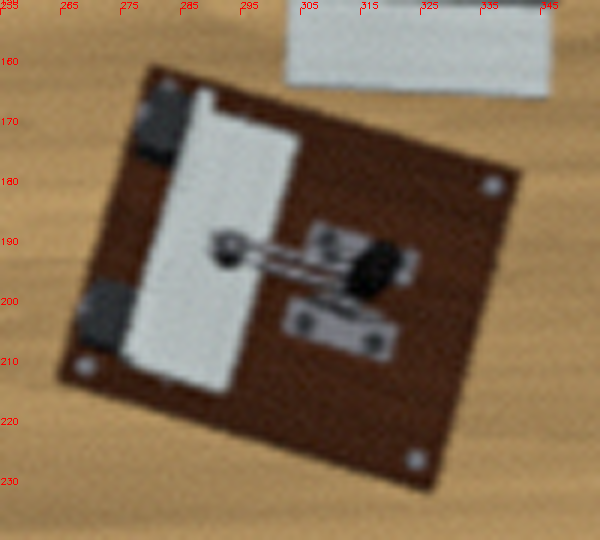

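View pics/s1.png

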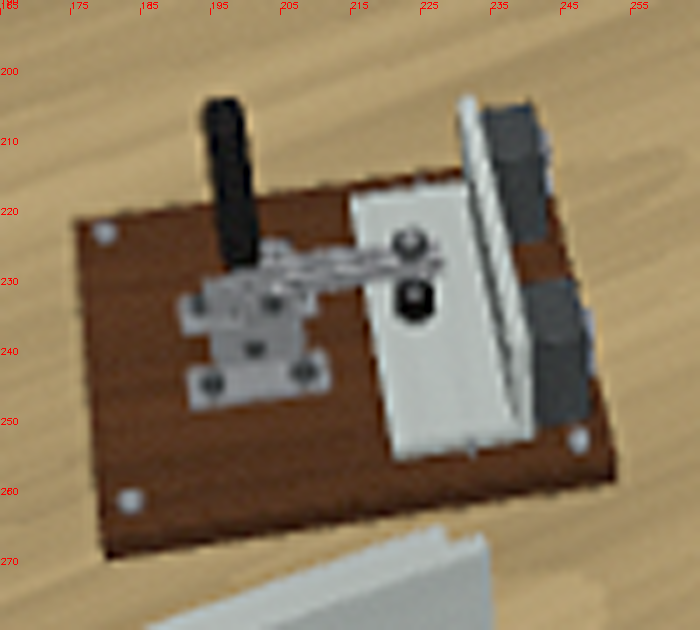

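View pics/t2.png

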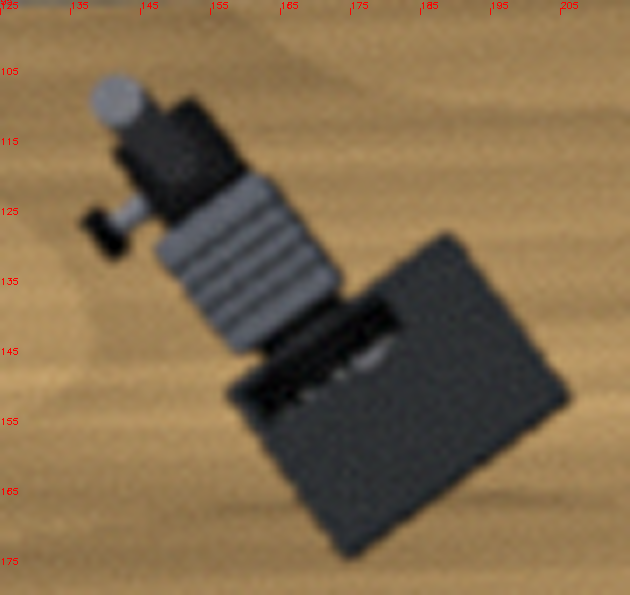

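View pics/s2.png

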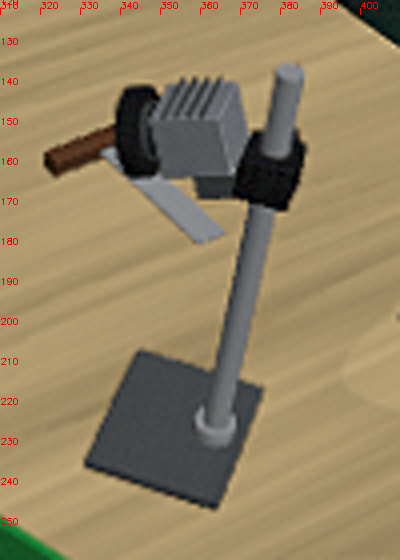

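The crops confirm it. The bracket in the jig has the clamp foot on its lying leg at top (292,191) and sits against the two dark blocks at top (281,170) and (273,202). The clamp grip is at top (316,194). The inspection camera's ring light is at top (171,147) and scene (344,152). Next I measure the poses.

```bash
cat > m1.py <<'E'
from h import *
S=load("scene");T=load("top")
def quad(mask):
    cs,_=cv2.findContours(mask.astype(np.uint8),cv2.RETR_EXTERNAL,cv2.CHAIN_APPROX_NONE)
    c=max(cs,key=cv2.contourArea);h=cv2.convexHull(c)
    for e in np.linspace(1,15,57):
        a=cv2.approxPolyDP(h,e,True)
        if len(a)<=4:break
    return a[:,0].astype(float),cv2.contourArea(h)
def refine(mask,a):
    # fit a line to contour pts near each side, intersect
    cs,_=cv2.findContours(mask.astype(np.uint8),cv2.RETR_EXTERNAL,cv2.CHAIN_APPROX_NONE)
    p=max(cs,key=cv2.contourArea)[:,0].astype(float);L=[]
    for i in range(4):
        A,B=a[i],a[(i+1)%4];d=(B-A)/np.linalg.norm(B-A);n=np.array([-d[1],d[0]])
        t=(p-A)@d/np.linalg.norm(B-A);k=(abs((p-A)@n)<2)&(t>.1)&(t<.9)
        v=cv2.fitLine(p[k].astype(np.float32),cv2.DIST_HUBER,0,.01,.01).ravel();
        n=np.array([-v[1],v[0]]);
        cen=a.mean(0)
        off=n@v[2:]; s=np.sign(off-n@cen); off+=s*0.5  # pixel boundary
        L.append((n,off))
    return np.array([np.linalg.solve(np.array([L[i-1][0],L[i][0]]),[L[i-1][1],L[i][1]]) for i in range(4)])
def hsv(c): return cv2.cvtColor(c["image"],cv2.COLOR_RGB2HSV).astype(int)
H=hsv(T)
if __name__=="__main__":
    I=T["image"].astype(int)
    m=np.zeros(I.shape[:2],bool);m[155:240,260:348]=(I.max(2)<105)[155:240,260:348]; 
    # fill
    cs,_=cv2.findContours(m.astype(np.uint8),0,1);mm=np.zeros(m.shape,np.uint8);cv2.drawContours(mm,[max(cs,key=cv2.contourArea)],-1,1,-1)
    a,_=quad(mm);a=refine(mm,a);print("jig px",a)
    W=np.array([onz(T,u,18.) for u in a]);print(W)
    print("edges",np.linalg.norm(W-np.roll(W,-1,0),axis=1),"cen",W.mean(0))
    for i in range(4):
        d=W[(i+1)%4]-W[i];print(np.degrees(np.arctan2(d[1],d[0])))
    m=np.zeros(I.shape[:2],bool);m[123:180,152:212]=((I.max(2)<90)&(I.max(2)-I.min(2)<30))[123:180,152:212]
    cv2.imwrite("pics/m.png",np.hstack([m[90:185,120:215].repeat(4,0).repeat(4,1)*255]).astype(np.uint8))
    a,_=quad(m);print("cam base px",a)
    a=refine(m,a);print(a)
    for z in(0,10.):
        W=np.array([onz(T,u,z) for u in a]);print(z,W,np.linalg.norm(W-np.roll(W,-1,0),axis=1),W.mean(0))
        for i in range(4):
            d=W[(i+1)%4]-W[i];print(np.degrees(np.arctan2(d[1],d[0])))
    print("col top",onz(T,(141.9,109.3),359))
E
python3 m1.py
```

```text
jig px [[279.92571343 160.01567082]
 [341.447802   177.96827789]
 [326.63510238 232.13045763]
 [263.67240729 212.99235275]]
[[ 685.87626899  -49.9534327    18.        ]
 [ 616.96810384 -255.60192089   18.        ]
 [ 436.63725142 -196.15766113   18.        ]
 [ 506.04406912   10.91728776   18.        ]]
edges [216.88622806 189.87584457 218.39720877 189.85485171] cen [ 561.38142334 -122.69893174   18.        ]
-108.52483771680484
161.75571359445075
71.47001861523265
-18.70025127541002
cam base px [[163. 123.]
 [205. 150.]
 [175. 174.]
 [152. 136.]]
[[160.69154537 123.57759165]
 [210.14180992 148.64422291]
 [172.85492721 176.03594801]
 [152.8025183  135.9174348 ]]
0 [[836.25744574 369.09737025   0.        ]
 [738.65235502 192.8795912    0.        ]
 [645.13480782 324.21253257   0.        ]
 [791.89426934 396.80750675   0.        ]] [201.44343968 161.22615521 163.73261685  52.30624327] [752.98471948 320.74925019   0.        ]
-118.98158662595284
125.4533247231877
26.319428353541944
-31.98973257467864
10.0 [[832.90932723 366.02293676  10.        ]
 [736.10097818 191.24360776  10.        ]
 [643.34680639 321.50449002  10.        ]
 [788.90828348 393.50687788  10.        ]] [199.79907481 159.91008045 162.39608207  51.87927206] [750.31634882 318.0694781   10.        ]
-118.98158662595287
125.45332472318768
26.319428353541973
-31.989732574678634
col top [755.31330699 307.18085693 359.        ]
```

View pics/m.png

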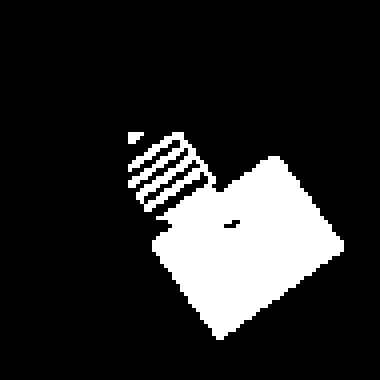

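```bash
cat > m2.py <<'E'
from m1 import *
I=T["image"].astype(int)
m=np.zeros(I.shape[:2],bool);m[123:180,152:212]=((I.max(2)<90)&(I.max(2)-I.min(2)<30))[123:180,152:212]
# clip to the plate: 
cut=np.zeros(m.shape,np.uint8);cv2.fillPoly(cut,[np.array([[176,136],[190,124],[212,150],[175,180],[153,151],[160,147]])],1)
m&=cut>0
a=np.array([[189.,128.5],[206.5,151.5],[175,174.7],[157.5,151.2]])
a=refine(m,a);print(a)
for z in(0,10.):
    W=np.array([onz(T,u,z) for u in a]);print(z,W,np.linalg.norm(W-np.roll(W,-1,0),axis=1),W.mean(0))
    for i in range(4):
        d=W[(i+1)%4]-W[i];print(np.degrees(np.arctan2(d[1],d[0])))
def sc(x,y): return np.array([310+x/4,120+y/4])
b=[sc(138,350),sc(263,389),sc(216,510),sc(85,466)]
W=np.array([onz(S,u,10) for u in b]);print("scene",W,np.linalg.norm(W-np.roll(W,-1,0),axis=1),W.mean(0))
for i in range(4):
        d=W[(i+1)%4]-W[i];print(np.degrees(np.arctan2(d[1],d[0])))
print(tri(S,sc(289,72),T,np.array([141.9,109.3])))
E
python3 m2.py
```

```text
[[188.56758105 127.37281087]
 [206.30371848 151.39460515]
 [174.26101627 175.03142374]
 [155.83113716 149.74638558]]
0 [[818.70995562 269.18220718   0.        ]
 [729.20878891 206.49395386   0.        ]
 [648.53448109 319.29784933   0.        ]
 [741.19736015 385.31614899   0.        ]] [109.27156971 138.6833183  113.77532706 139.62555245] [734.41264644 295.07253984   0.        ]
-144.99189858254502
125.5713290018014
35.46823095491904
-56.27921444033605
10.0 [[815.5050757  266.92337228  10.        ]
 [726.73449905 204.74683759  10.        ]
 [646.71872843 316.6299249   10.        ]
 [738.62520865 382.10932306  10.        ]] [108.37959561 137.55125872 112.84658919 138.48580149] [731.89587796 292.60236446  10.        ]
-144.99189858254505
125.5713290018014
35.46823095491909
-56.27921444033597
scene [[651.7608414  322.34736696  10.        ]
 [739.85719189 383.50669886  10.        ]
 [822.82203833 266.12147692  10.        ]
 [735.67814645 206.08243601  10.        ]] [107.24472411 143.74441233 105.82411977 143.38636008] [737.52955452 294.51449469  10.        ]
34.76963015423634
-54.74831593955676
-145.43454062647095
125.82086908549729
(array([757.57886551, 310.36442712, 357.37202419]), array([-0.97805356,  0.37943451]), array([-0.99928405, -0.58575235]))
```

```bash
python3 - <<'E'
from h import *
S=load("scene");T=load("top")
print(onz(S,(310+216/4,120+425/4),10))
crop(T["image"],150,125,40,35,16,"pics/t3.png")
crop(S["image"],325,130,50,45,14,"pics/s3.png")
E
```

```text
[752.33782558 323.65367401  10.        ]
```

View pics/t3.png

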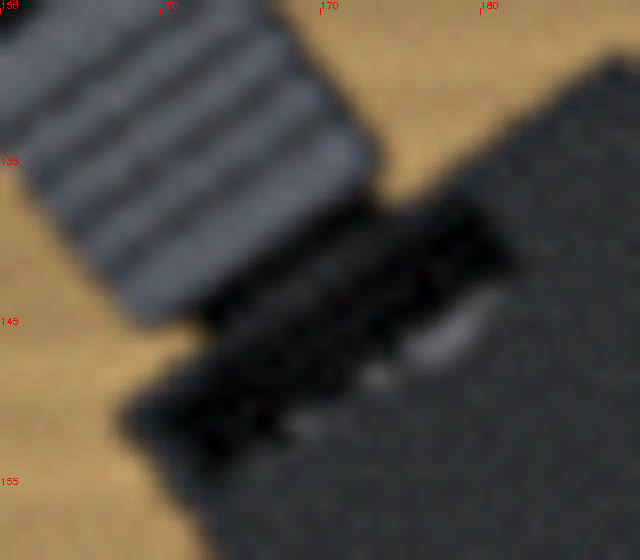

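View pics/s3.png

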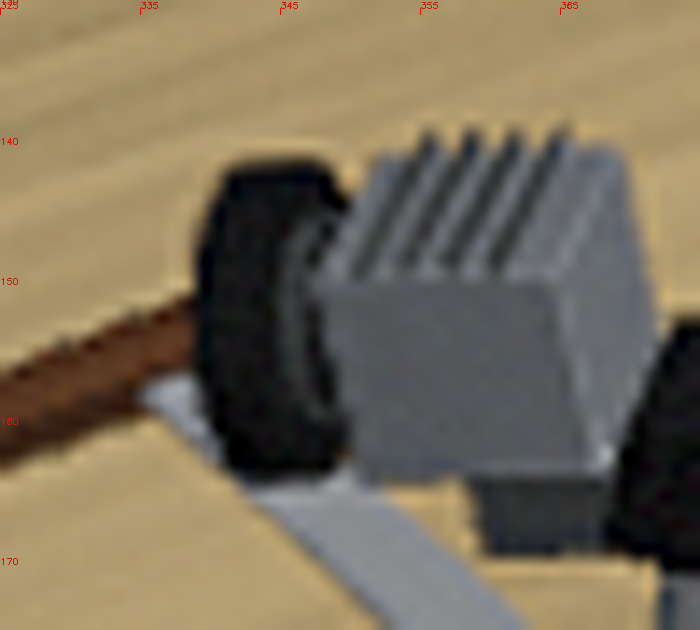

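```bash
python3 - <<'E'
from h import *
S=load("scene");T=load("top")
P,e1,e2=tri(S,np.array([343.2,152.7]),T,np.array([172.6,147.8]));print(P,e1,e2)
y=np.radians(35.2);ex=np.array([np.cos(y),np.sin(y),0]);ey=np.array([-np.sin(y),np.cos(y),0])
col=np.array([757,309.5,0]);print((P-col)@ex,(P-col)@ey)
p=np.radians(20);X=ex*np.cos(p)+np.array([0,0,np.sin(p)]);Z=np.cross(X,ey)
t=np.linspace(0,2*np.pi,73)[:,None]
for c,n,x0,y0,s in((S,"s",325,130,14),(T,"t",150,125,16)):
    im=c["image"][:,:,::-1]
    w,h=(50,45) if n=="s" else (40,35)
    o=cv2.resize(im[y0:y0+h,x0:x0+w],None,fx=s,fy=s,interpolation=cv2.INTER_CUBIC)
    for off,colr in((0,(0,255,0)),):
        u=proj(c,P+X*off+33*(np.cos(t)*ey+np.sin(t)*Z));u=((u-[x0,y0]+.5)*s).astype(int)
        cv2.polylines(o,[u],True,colr,1)
    cv2.imwrite(f"pics/ring_{n}.png",o)
E
```

```text
[675.75612741 253.64598225 276.06765079] [-1.09164824  0.32869939] [-1.0760868  -0.56105743]
-98.58407682319576 1.1907679970301206
```

View pics/ring_s.png

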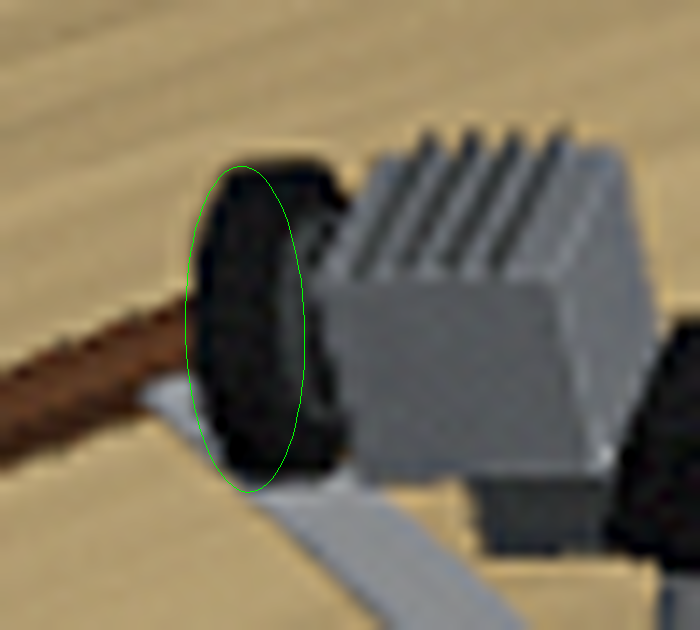

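View pics/ring_t.png

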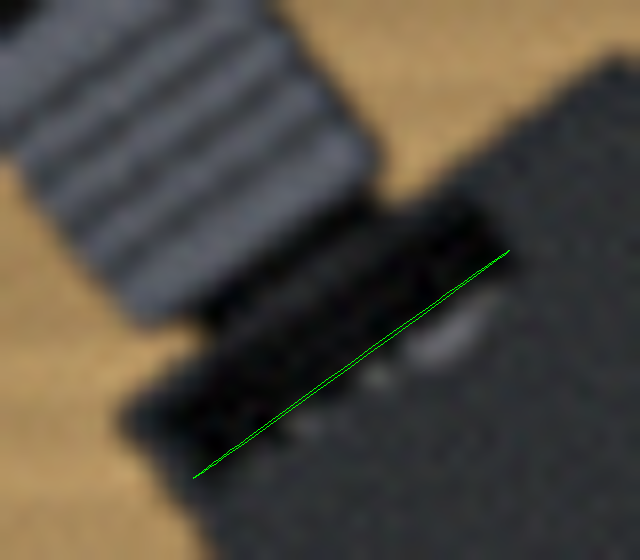

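```bash
cat > ov.py <<'E'
from h import *
S=load("scene");T=load("top")
J=np.array([561.4,-122.7,0]);yw=np.radians(71.45)
def jw(p): 
    p=np.atleast_2d(p).astype(float);return J+np.c_[p[:,0]*np.cos(yw)-p[:,1]*np.sin(yw),p[:,0]*np.sin(yw)+p[:,1]*np.cos(yw),p[:,2]]
sets=[[[110,95,18],[110,-95,18],[-110,-95,18],[-110,95,18],[110,95,18]],[[77,75,78],[77,-75,78],[69,-75,78],[69,75,78],[77,75,78]],[[17,75,26],[17,-75,26]],[[-35,0,74],[-35,0,160]]]
if __name__=="__main__":
  for c,n,x0,y0,w,h,s in((S,"s",165,190,100,90,7),(T,"t",255,150,100,90,6)):
    o=cv2.resize(c["image"][y0:y0+h,x0:x0+w,::-1],None,fx=s,fy=s,interpolation=cv2.INTER_CUBIC)
    for p in sets:
        u=((proj(c,jw(p))-[x0,y0]+.5)*s).astype(int);cv2.polylines(o,[u],False,(0,255,0),1)
    cv2.imwrite(f"pics/ov_{n}.png",o)
E
python3 ov.py
```

```text
(no output)
```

View pics/ov_s.png

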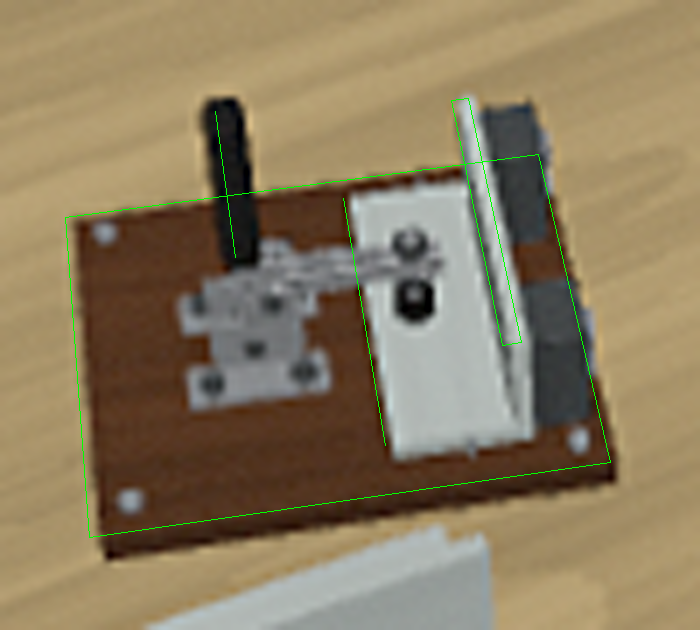

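View pics/ov_t.png

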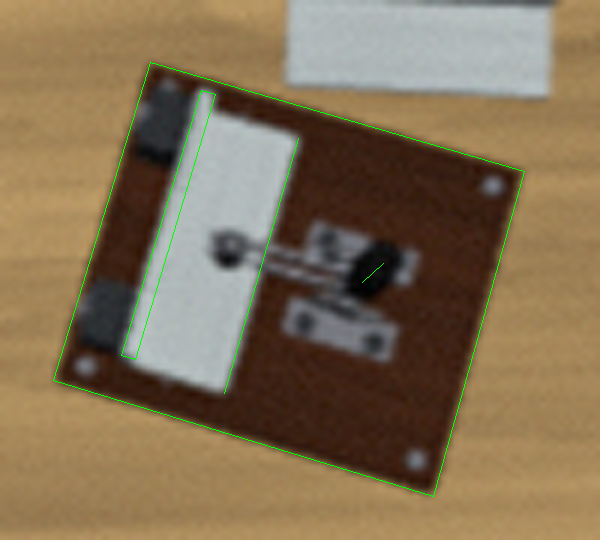

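Both views agree once I allow for a consistent offset of about 1 px between the cameras. I'll resolve that against the known TCP. First I work out the turn for a handle grasp with the jaws along jig y.

```bash
python3 - <<'E'
from cell import *
from h import *
s=sense();M=q(s["eef_rot"]).as_matrix();print(np.round(M,3),s["position"])
y=np.degrees(np.arctan2(M[1,2],M[0,2]));print("jaw yaw",y,[ (t-y+540)%360-180 for t in(71.45+90,71.45-90,71.45,71.45-180,35.2,35.2-180)])
E
```

```text
[[-0.    -0.966  0.26 ]
 [-0.001  0.26   0.966]
 [-1.    -0.    -0.001]] [162.2945389  603.26044431 214.12998903]
jaw yaw 74.94365812212784 [np.float64(86.50634187787216), np.float64(-93.49365812212784), np.float64(-3.49365812212784), np.float64(176.50634187787216), np.float64(-39.74365812212784), np.float64(140.25634187787216)]
```

Emit:
carry_out:
  plan:
    - [0.0272, -0.0531, 0.006, 0, 0, -9.35, 0.6]
    - [0.0544, -0.1062, 0.012, 0, 0, -18.7, 0.6]
    - [0.0816, -0.1593, 0.018, 0, 0, -28.05, 0.6]
    - [0.1088, -0.2124, 0.024, 0, 0, -37.4, 0.6]
    - [0.136, -0.2655, 0.03, 0, 0, -46.75, 0.6]
    - [0.1632, -0.3186, 0.036, 0, 0, -56.1, 0.6]
    - [0.1904, -0.3717, 0.036, 0, 0, -65.45, 0.6]
    - [0.2176, -0.4248, 0.036, 0, 0, -74.8, 0.6]
    - [0.2448, -0.4779, 0.036, 0, 0, -84.15, 0.6]
    - [0.272, -0.531, 0.036, 0, 0, -93.5, 0.6]

```text
time_s: 1.45
position: [435.0, 70.7, 250.8]
eef_rot: [0.698, 0.116, 0.697, -0.116]
wrist_force: [1.7, 0.6, 0.6]
opening: 55.1
```

Emit:
carry_out:
  plan:
    - [0.026, -0.051, 0, 0, 0, 0, 0.6]
    - [0.052, -0.102, 0, 0, 0, 0, 0.6]
    - [0.078, -0.153, 0, 0, 0, 0, 0.6]
    - [0.104, -0.204, -0.02, 0, 0, 0, 0.6]
    - [0.116, -0.227, -0.055, 0, 0, 0, 0.6]
    - [0.116, -0.227, -0.055, 0, 0, 0, 0.6]
    - [0.116, -0.227, -0.055, 0, 0, 0, 0.6]

```text
time_s: 2.33
position: [550.1, -153.8, 196.1]
eef_rot: [0.698, 0.114, 0.698, -0.114]
wrist_force: [0.0, 0.6, -0.3]
opening: 54.8
```

```bash
python3 - <<'E'
from cell import *
from h import *
s=sense();print(s["position"],s["time_s"])
for n in("scene","top"):
    c=camera(n);pickle.dump(dict(c),open(n+"1.pkl","wb"))
    M=q(s["eef_rot"]).as_matrix();P=s["position"]
    # expected fingertip locations: opening 55
    pts=np.array([P,P+M[:,2]*27.5,P-M[:,2]*27.5]);u=proj(c,pts);print(n,u)
    x0,y0=(155,150) if n=="scene" else (265,145)
    o=cv2.resize(c["image"][y0:y0+85,x0:x0+100,::-1],None,fx=7,fy=7,interpolation=cv2.INTER_CUBIC)
    for a in u: cv2.circle(o,tuple(((a-[x0,y0]+.5)*7).astype(int)),3,(0,255,0),1)
    cv2.imwrite(f"pics/a_{n}.png",o)
E
```

```text
[ 550.1232413  -153.84491441  196.10415022] 2.325
scene [[194.62866326 195.74467582]
 [195.46037232 202.31886316]
 [193.8271136  189.38004007]]
top [[319.44412153 191.94839371]
 [322.03622107 182.8938526 ]
 [316.8354875  201.0629982 ]]
```

View pics/a_scene.png

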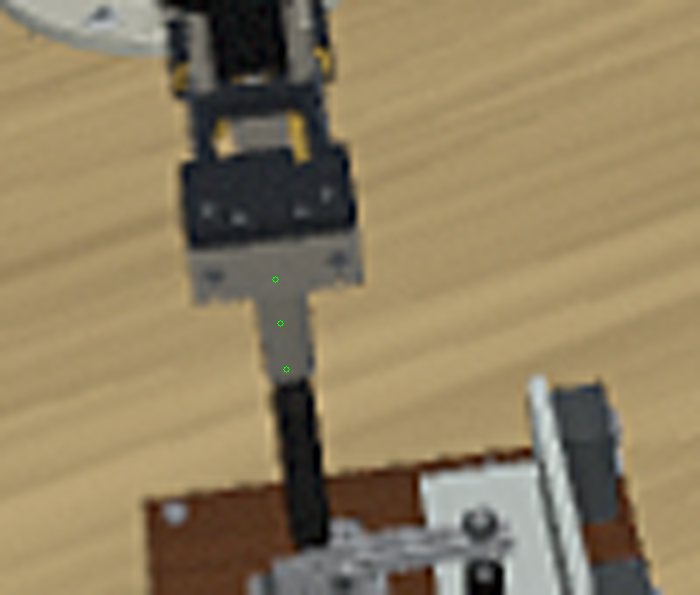

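View pics/a_top.png

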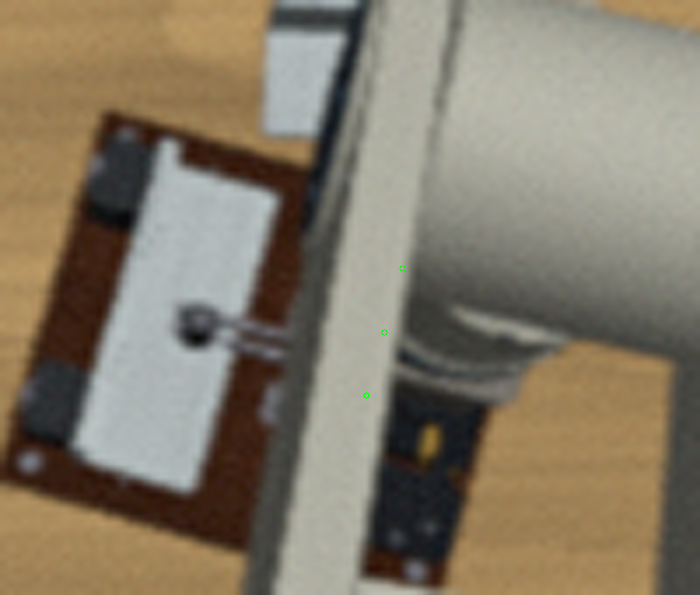

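```bash
python3 - <<'E'
from ov import *
print(q(S["orientation"]).apply([1,0,0]))
# measured scene px of features vs projected with J, mean shift
mk=lambda x,y:np.array([165+x/7-.5,190+y/7-.5])
meas={(-110,95,18):mk(76,223),(110,-95,18):mk(617,470),(-110,-95,18):mk(104,545),(77,75,78):mk(478,97),(69,75,78):mk(461,97),(17,-75,26):mk(392,452),(17,75,26):mk(350,192),(-35,0,160):mk(223,100)}
for k,v in meas.items():
    print(k,v-proj(S,jw(k))[0])
E
```

```text
[ 0.48717105  0.87327415 -0.00752505]
(-110, 95, 18) [1.50261971 0.76291682]
(110, -95, 18) [0.86325727 1.13343664]
(-110, -95, 18) [2.05259234 1.07378945]
(77, 75, 78) [ 1.31034558 -0.19299394]
(69, 75, 78) [ 1.41268252 -0.52815879]
(17, -75, 26) [0.971139   0.87923649]
(17, 75, 26) [ 0.89357235 -0.95866639]
(-35, 0, 160) [ 1.11345708 -1.59380835]
```

Emit:
carry_out:
  plan:
    - [0.001, 0, -0.04, 0, 0, 0, 0.6]
    - [0.001, 0, -0.083, 0, 0, 0, 0.6]
    - [0.001, 0, -0.083, 0, 0, 0, 0.1]
    - [0.001, 0, -0.083, 0, 0, 0, 0.1]
    - [0.001, 0, -0.083, 0, 0, 0, 0.1]
    - [0.001, 0, -0.083, 0, 0, 0, 0.1]
  squeeze: 8

```text
time_s: 3.18
position: [552.9, -154.8, 114.4]
eef_rot: [0.699, 0.114, 0.697, -0.114]
wrist_force: [1.4, -0.4, 7.7]
opening: 22.0
```

```bash
python3 - <<'E'
from cell import *
from h import *
s=sense();print(s["position"],s["wrist_force"],s["opening"])
c=camera("scene");crop(c["image"],155,160,100,85,7,"pics/g1.png")
import numpy as np
d=np.array([np.cos(np.radians(71.45)),np.sin(np.radians(71.45))])
for a in(.15,.3,.45,.6,.75,.9,1.05,1.2,1.3,1.36):
    r=100;print(a,np.round(np.r_[-r*np.sin(a)*d,r*(np.cos(a)-1)]/1000,4))
E
```

```text
[ 552.90341245 -154.78980219  114.44228879] [ 1.43009291 -0.44892896  7.74972622] 22.04069598380814
0.15 [-0.0048 -0.0142 -0.0011]
0.3 [-0.0094 -0.028  -0.0045]
0.45 [-0.0138 -0.0412 -0.01  ]
0.6 [-0.018  -0.0535 -0.0175]
0.75 [-0.0217 -0.0646 -0.0268]
0.9 [-0.0249 -0.0743 -0.0378]
1.05 [-0.0276 -0.0822 -0.0502]
1.2 [-0.0297 -0.0884 -0.0638]
1.3 [-0.0307 -0.0913 -0.0733]
1.36 [-0.0311 -0.0927 -0.0791]
```

View pics/g1.png

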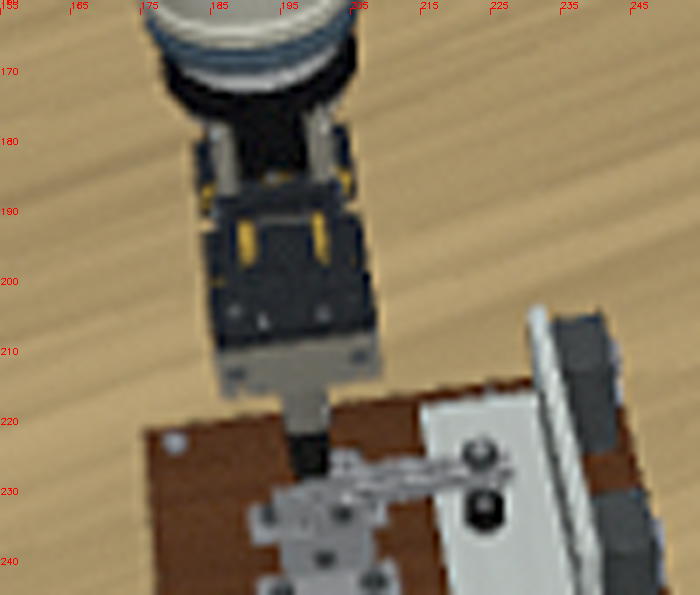

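Emit:
carry_out:
  plan:
    - [-0.0024, -0.0071, -0.0003, 0, 0, 0, 0.1]
    - [-0.0048, -0.0142, -0.0011, 0, 0, 0, 0.1]
    - [-0.0094, -0.028, -0.0045, 0, 0, 0, 0.1]
    - [-0.0138, -0.0412, -0.01, 0, 0, 0, 0.1]
    - [-0.018, -0.0535, -0.0175, 0, 0, 0, 0.1]

```text
time_s: 3.85
position: [534.7, -209.6, 95.8]
eef_rot: [0.699, 0.114, 0.697, -0.114]
wrist_force: [6.7, -0.5, 3.4]
opening: 21.9
```

Emit:
carry_out:
  plan:
    - [-0.0037, -0.0111, -0.0093, 0, 0, 0, 0.1]
    - [-0.0069, -0.0208, -0.0203, 0, 0, 0, 0.1]
    - [-0.0096, -0.0287, -0.0327, 0, 0, 0, 0.1]
    - [-0.0117, -0.0349, -0.0463, 0, 0, 0, 0.1]
    - [-0.0127, -0.0378, -0.0558, 0, 0, 0, 0.1]
    - [-0.0131, -0.0392, -0.0616, 0, 0, 0, 0.1]
    - [-0.0134, -0.04, -0.0655, 0, 0, 0, 0.1]
    - [-0.0134, -0.04, -0.0655, 0, 0, 0, 0.1]

```text
time_s: 4.85
position: [521.1, -250.7, 29.9]
eef_rot: [0.699, 0.113, 0.697, -0.115]
wrist_force: [4.6, -8.9, 1.5]
opening: 22.0
```

```bash
python3 - <<'E'
from cell import *
from h import *
s=sense();print(s["position"],s["wrist_force"],s["opening"])
c=camera("scene");crop(c["image"],155,160,100,85,7,"pics/g2.png")
E
```

```text
[ 521.14356049 -250.71319118   29.91095165] [ 4.58193609 -8.87213387  1.5097074 ] 21.99803397793082
```

View pics/g2.png

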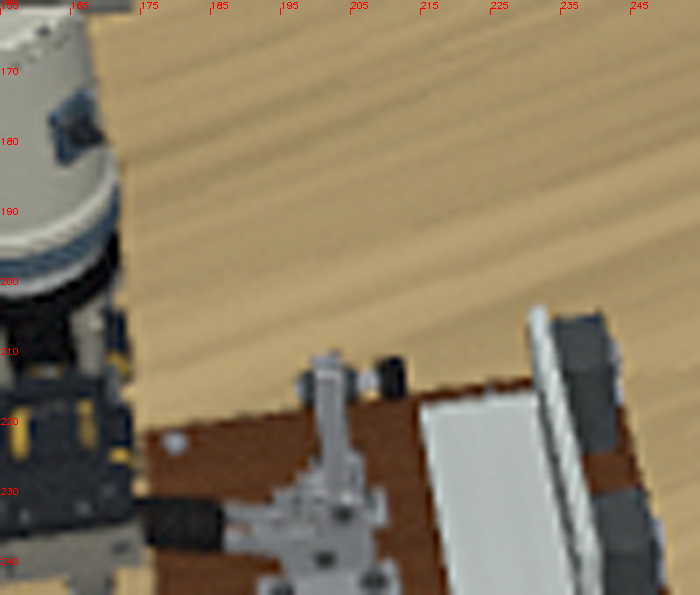

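Emit:
carry_out:
  plan:
    - [0, 0, 0, 0, 0, 0, 0.6]
    - [0, 0, 0, 0, 0, 0, 0.6]
    - [0, 0, 0, 0, 0, 0, 0.6]
    - [-0.004, -0.01, 0.05, 0, 0, 0, 0.6]
    - [-0.01, -0.03, 0.11, 0, 0, 0, 0.6]
    - [-0.01, -0.03, 0.17, 0, 0, 0, 0.6]
    - [-0.01, -0.03, 0.21, 0, 0, 0, 0.6]

```text
time_s: 5.78
position: [510.2, -278.4, 242.6]
eef_rot: [0.699, 0.114, 0.697, -0.114]
wrist_force: [0.3, -0.1, -0.8]
opening: 55.1
```

```bash
python3 - <<'E'
from cell import *
from h import *
s=sense();print(s["position"],s["wrist_force"],s["opening"])
for n in("scene","top"):
    c=camera(n);pickle.dump(dict(c),open(n+"2.pkl","wb"))
    x0,y0=(155,185) if n=="scene" else (265,145)
    crop(c["image"],x0,y0,100,85,7,f"pics/h_{n}.png")
E
```

```text
[ 510.21519437 -278.35976757  242.59460454] [ 0.27853895 -0.09480864 -0.79975966] 55.064877288121835
```

View pics/h_scene.png

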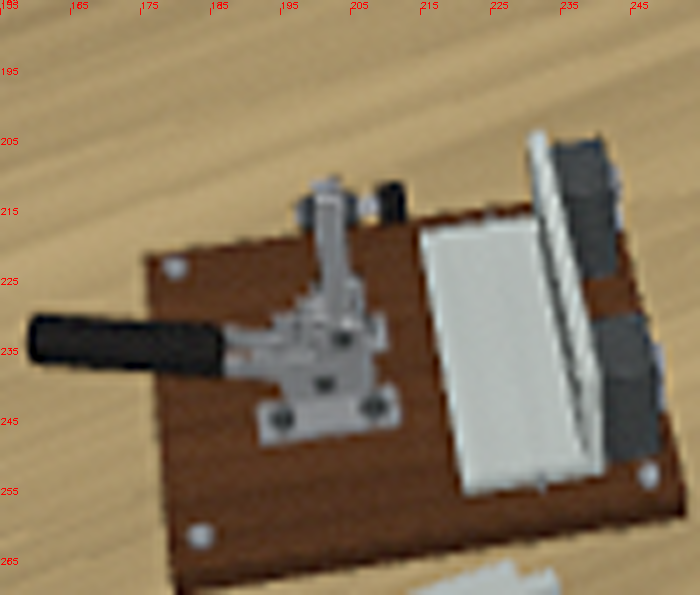

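View pics/h_top.png

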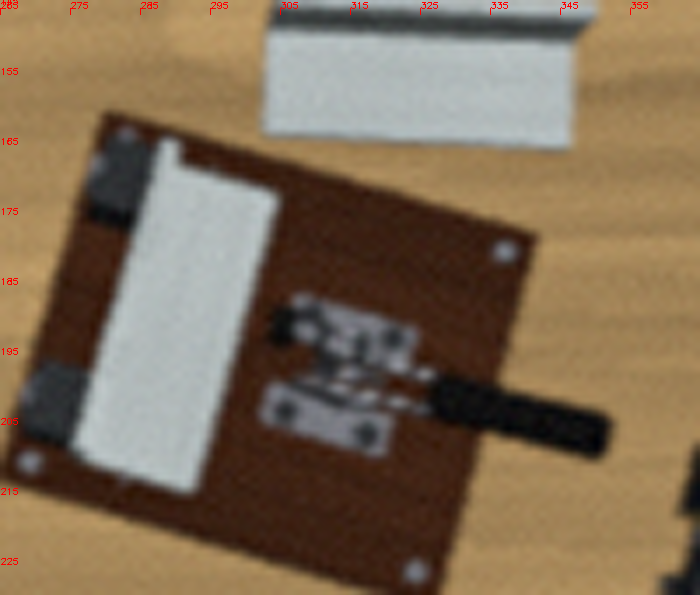

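```bash
cat > jp.py <<'E'
from h import *
yw=np.radians(71.45);J=np.array([562.4,-120.9,0]);jx=np.array([np.cos(yw),np.sin(yw),0]);jy=np.array([-np.sin(yw),np.cos(yw),0])
def onj(c,uv,y=0):
    r=ray(c,uv);o=np.array(c["xyz"]);t=(y-(o-J)@jy)/(r@jy);P=o+r*t;return np.round([(P-J)@jx,P[2]],1)
E
python3 - <<'E'
from jp import *
S=load("scene2");T=load("top2")
sp=lambda x,y:np.array([155+x/7-.5,185+y/7-.5])
tp=lambda x,y:np.array([265+x/7-.5,145+y/7-.5])
for n,p in dict(tip=(32,338),gripinner=(222,352),foottop=(392,185),footbot=(392,222),footright=(406,200),bartop=(328,180)).items(): print(n,onj(S,sp(*p)))
print("tip tri",tri(S,sp(32,338),T,tp(608,437)))
# bracket lines from top & scene: upright top edge ends (z=78), lying edge (z=26)
for n,p,z in (("upr -y",(160,140),78),("upr inner -y",(178,148),78),("upr +y",(72,445),78),("toe -y",(281,197),26),("toe +y",(195,494),26)):
    P=onz(T,tp(*p),z)-J;print("top",n,np.round([P@jx,P@jy],1))
for n,p,z in (("upr outer +y",(546,132),78),("upr inner +y",(529,132),78),("upr outer -y near",(604,402),78),("toe+y",(421,230),26),("toe-y",(463,492),26)):
    P=onz(S,sp(*p),z)-J;print("scene",n,np.round([P@jx,P@jy],1))
E
```

```text
tip [-154.3   69.3]
gripinner [-75.9  45. ]
foottop [  4.6 130.6]
footbot [  3.  109.3]
footright [  9.7 121. ]
bartop [-21.5 138.3]
tip tri (array([ 514.46569484, -268.98555818,   71.39793826]), array([-0.5610829 , -0.01782754]), array([-0.50735323, -0.16702306]))
top upr -y [ 77.1 -74.2]
top upr inner -y [ 68. -73.]
top upr +y [75.5 73.5]
top toe -y [ 13.9 -74.9]
top toe +y [13.4 74.7]
scene upr outer +y [78.3 75.6]
scene upr inner +y [70.8 77.1]
scene upr outer -y near [ 77.8 -88.8]
scene toe+y [18.5 77.1]
scene toe-y [ 17.4 -81.3]
```

Handle measures about 17° above level, while its stop is at 14°. It may have stopped short, so I'll press it down from above with shut fingers and watch the force.

Emit:
carry_out:
  plan:
    - [0.0086, 0.0276, -0.05, 0, 0, 0, 0]
    - [0.0086, 0.0276, -0.1, 0, 0, 0, 0]
    - [0.0086, 0.0276, -0.145, 0, 0, 0, 0]
    - [0.0086, 0.0276, -0.16, 0, 0, 0, 0]
    - [0.0086, 0.0276, -0.165, 0, 0, 0, 0]
    - [0.0086, 0.0276, -0.17, 0, 0, 0, 0]

```text
time_s: 6.62
position: [519.6, -250.9, 70.7]
eef_rot: [0.699, 0.114, 0.697, -0.114]
wrist_force: [-0.3, -0.6, 0.8]
opening: 0.3
```

Emit:
carry_out:
  plan:
    - [0, 0, -0.002, 0, 0, 0, 0]
    - [0, 0, -0.004, 0, 0, 0, 0]

```text
time_s: 6.88
position: [519.4, -250.9, 66.8]
eef_rot: [0.699, 0.114, 0.697, -0.114]
wrist_force: [-3.9, 0.8, 17.6]
opening: 0.7
```

Emit:
carry_out:
  plan:
    - [0, 0, 0.04, 0, 0, 0, 0]
    - [0, -0.01, 0.1, 0, 0, 0, 0.3]
    - [0, -0.03, 0.15, 0, 0, 0, 0.45]

```text
time_s: 7.25
position: [518.8, -280.3, 218.3]
eef_rot: [0.698, 0.114, 0.697, -0.114]
wrist_force: [1.3, -0.6, -0.5]
opening: 18.4
```

```bash
python3 - <<'E'
from cell import *
from jp import *
s=sense();print(s["position"])
for n in("scene","top"):
    c=camera(n);pickle.dump(dict(c),open(n+"3.pkl","wb"))
S=load("scene3");T=load("top3")
crop(S["image"],155,200,70,60,11,"pics/k_s.png");crop(T["image"],295,180,60,35,12,"pics/k_t.png")
E
```

```text
[ 518.80283491 -280.32757009  218.31584846]
```

View pics/k_s.png

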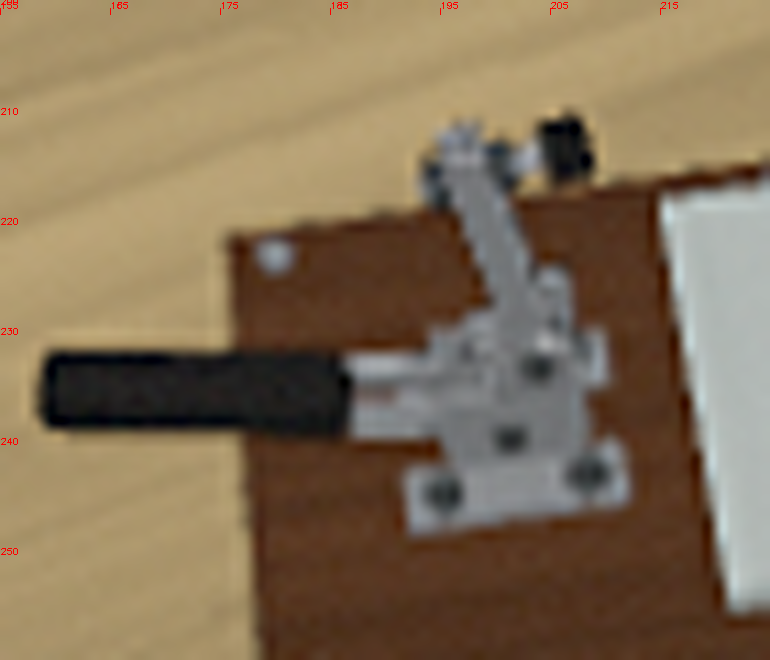

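View pics/k_t.png

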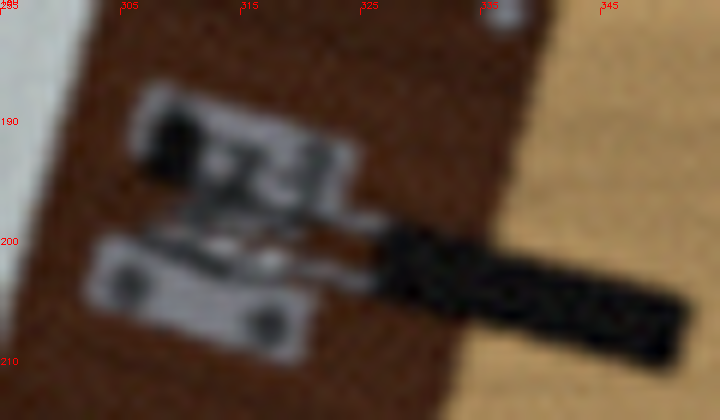

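```bash
python3 - <<'E'
from jp import *
S=load("scene3")
sp=lambda x,y:np.array([155+x/11-.5,200+y/11-.5])
for n,p in dict(tip=(42,390),gripinner=(350,395),foottop=(565,115),footright=(594,155),bartop=(462,120),barleft=(425,190)).items(): print(n,onj(S,sp(*p)))
from cell import *
s=sense();M=q(s["eef_rot"])
# target: jaw(tool z) along +jx ; tool x down then tilted 15deg about jx so body leans to +jy
th=np.radians(15)
tx=-(np.cos(th)*np.array([0,0,1])+np.sin(th)*jy); tz=jx; ty=np.cross(tz,tx)
Rt=R.from_matrix(np.c_[tx,ty,tz]);d=(Rt*M.inv());print("turn deg",np.degrees(d.as_rotvec()))
Jg=J; g=J+73*jx+12*jy+np.array([0,0,70.]);tcp=g+19*tx
print("tcp target",tcp,"shift",tcp-s["position"])
E
```

```text
tip [-157.9   60.5]
gripinner [-75.9  42.2]
foottop [ -8.5 137. ]
footright [ -2. 121.]
bartop [-35.4 140.1]
barleft [-47.5 116.5]
turn deg [-15.08045024  -6.73299909  89.42380008]
tcp target [578.90916365 -49.43946232  51.6474093 ] shift [  57.23421904  233.97194716 -170.62033228]
```

Emit:
carry_out:
  plan:
    - [0.006, 0.024, 0, -1.51, -0.67, 8.94, 0.45]
    - [0.012, 0.047, 0, -3.02, -1.34, 17.88, 0.45]
    - [0.018, 0.07, 0, -4.53, -2.01, 26.82, 0.45]
    - [0.024, 0.094, 0, -6.04, -2.68, 35.76, 0.45]
    - [0.03, 0.117, 0, -7.55, -3.35, 44.7, 0.45]
    - [0.036, 0.14, 0, -9.06, -4.02, 53.64, 0.45]
    - [0.042, 0.164, 0, -10.57, -4.69, 62.58, 0.45]
    - [0.048, 0.187, -0.01, -12.08, -5.36, 71.52, 0.45]
    - [0.0545, 0.21, -0.02, -13.59, -6.03, 80.46, 0.45]
    - [0.0575, 0.234, -0.03, -15.08, -6.73, 89.42, 0.45]

```text
time_s: 8.6
position: [575.8, -45.3, 184.9]
eef_rot: [0.619, -0.487, 0.518, 0.334]
wrist_force: [0.4, 0.8, -0.6]
opening: 41.5
```

```bash
cat > chk.py <<'E'
from cell import *
from jp import *
s=sense();M=q(s["eef_rot"]).as_matrix()
g=s["position"]-19*M[:,0];r=g-J
print("grasp jig",np.round([r@jx,r@jy,r[2]],1),"jaw err deg",np.degrees(np.arccos(min(1,abs(M[:,2]@jx)))),"tilt",np.degrees(np.arcsin(-M[:,0]@jy)),s["joints"].round(2),s["wrist_force"].round(1),s["opening"],s["time_s"])
E
python3 chk.py
python3 - <<'E'
from cell import *
from h import *
for n in("scene","top"):
    c=camera(n);x0,y0=(180,150) if n=="scene" else (240,130)
    crop(c["image"],x0,y0,100,85,7,f"pics/p_{n}.png");pickle.dump(dict(c),open(n+"4.pkl","wb"))
E
```

```text
grasp jig [ 76.1  16.2 203.3] jaw err deg 0.6709130670023034 tilt 14.889609287487557 [-0.03  0.19  1.96 -0.12  0.75 -1.2 ] [ 0.4  0.8 -0.6] 41.54964344154503 8.6
```

View pics/p_scene.png

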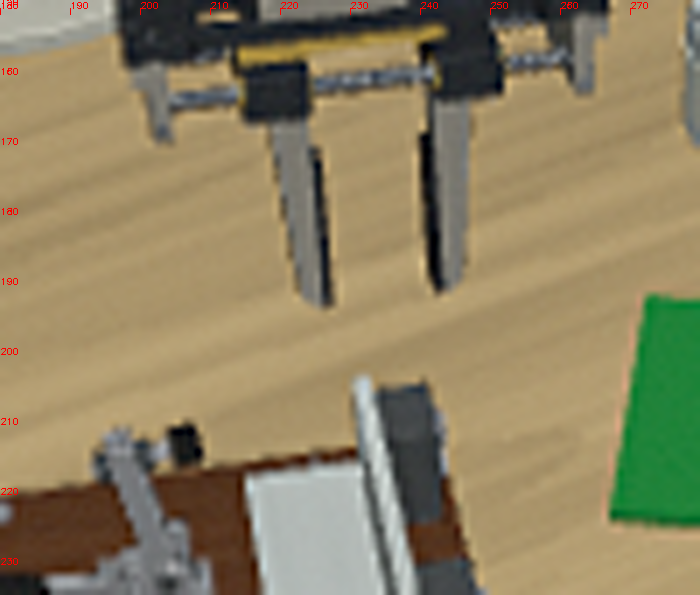

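View pics/p_top.png

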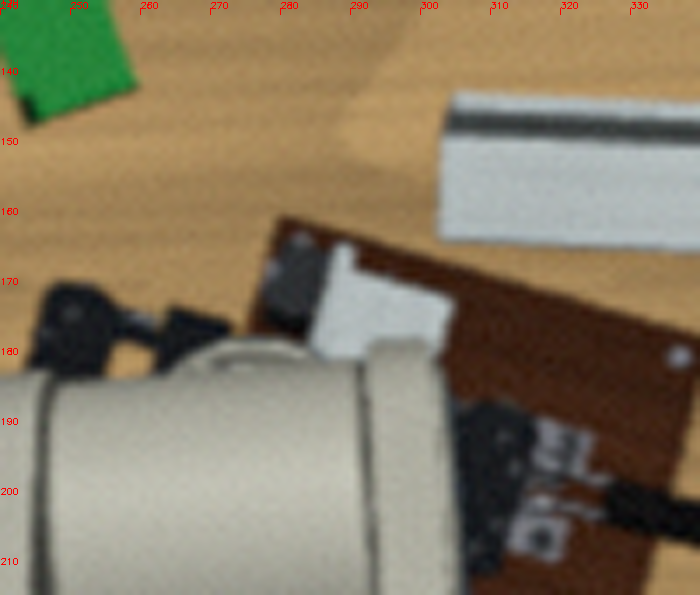

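```bash
python3 - <<'E'
from cell import *
from jp import *
S=load("scene4");s=sense();M=q(s["eef_rot"]).as_matrix();P=s["position"];print(P)
sp=lambda x,y:np.array([180+x/7-.5,150+y/7-.5])
# visible pad near corner: tool y side facing the camera
for sg,m in((-1,(330,304)),(1,(440,291))):
    for w in(-10,0,10):
        u=proj(S,P+sg*20.8*M[:,2]+w*M[:,1])[0];print(sg,w,u,sp(*m)-u)
E
```

```text
[574.55434555 -44.6967461  183.95234203]
-1 -10 [226.65670769 193.65487734] [-0.01385055 -0.72630591]
-1 0 [226.22457289 192.10208781] [0.41828425 0.82648362]
-1 10 [225.7984698  190.57059647] [0.84438735 2.35797496]
1 -10 [241.10284191 191.88763645] [ 1.25430095 -0.81620788]
1 0 [240.57311024 190.35340999] [1.78403262 0.71801859]
1 10 [240.05066159 188.8401292 ] [2.30648126 2.23129937]
```

Emit:
carry_out:
  plan:
    - [0.002, -0.003, -0.03, 0, 0, 0, 0.45]
    - [0.0035, -0.004, -0.06, 0, 0, 0, 0.45]
    - [0.0035, -0.004, -0.075, 0, 0, 0, 0.45]
    - [0.0035, -0.004, -0.075, 0, 0, 0, 0.45]
    - [0.0035, -0.004, -0.075, 0, 0, 0, 0.45]

```text
time_s: 9.32
position: [580.2, -50.5, 111.6]
eef_rot: [0.62, -0.486, 0.519, 0.332]
wrist_force: [0.2, 0.1, -0.0]
opening: 41.3
```

```bash
python3 chk.py; python3 - <<'E'
from cell import *
from h import *
for n in("scene",):
    c=camera(n);x0,y0=(180,160)
    crop(c["image"],x0,y0,100,85,7,f"pics/p2_{n}.png")
E
```

```text
grasp jig [ 72.6  10.4 129.9] jaw err deg 0.6053612761674217 tilt 14.93155971494503 [-0.04  0.3   2.01 -0.15  0.59 -1.17] [ 0.2  0.1 -0. ] 41.26177552332583 9.325
```

View pics/p2_scene.png

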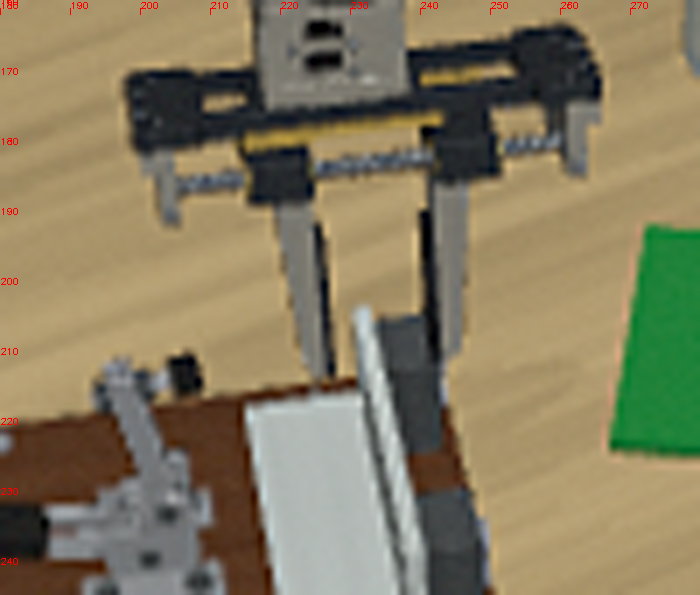

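Emit:
carry_out:
  plan:
    - [0, 0, -0.025, 0, 0, 0, 0.45]
    - [0, 0, -0.045, 0, 0, 0, 0.45]
    - [0, 0, -0.055, 0, 0, 0, 0.45]
    - [0, 0, -0.06, 0, 0, 0, 0.45]
    - [0, 0, -0.06, 0, 0, 0, 0.45]

```text
time_s: 10.0
position: [579.9, -50.4, 51.0]
eef_rot: [0.62, -0.486, 0.519, 0.333]
wrist_force: [-0.3, -0.8, 0.0]
opening: 41.4
```

```bash
python3 chk.py; python3 - <<'E'
from cell import *
from h import *
for n in("scene",):
    c=camera(n);x0,y0=(180,170)
    crop(c["image"],x0,y0,100,85,7,f"pics/p3_{n}.png")
E
```

```text
grasp jig [72.6 10.7 69.3] jaw err deg 0.6154693013983481 tilt 14.89041946715461 [-0.04  0.4   2.05 -0.19  0.45 -1.12] [-0.3 -0.8  0. ] 41.382700291307295 10.0
```

View pics/p3_scene.png

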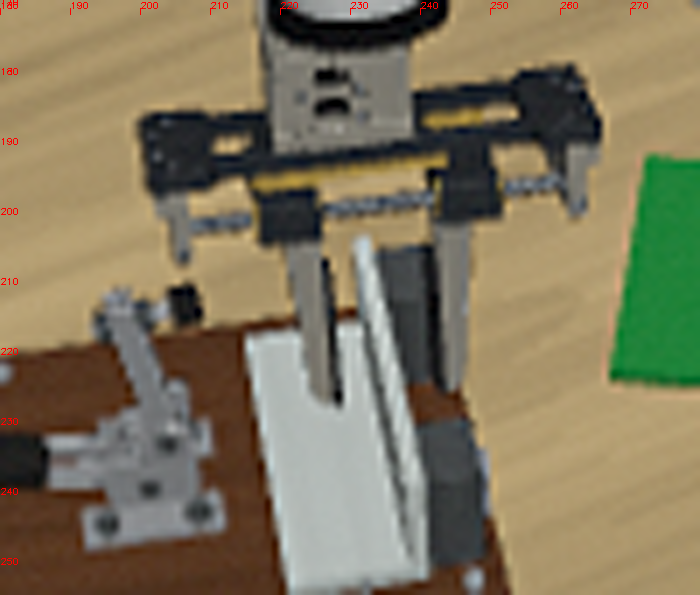

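Emit:
carry_out:
  plan:
    - [0, 0, 0, 0, 0, 0, 0.2]
    - [0, 0, 0, 0, 0, 0, 0.1]
    - [0, 0, 0, 0, 0, 0, 0]
    - [0, 0, 0, 0, 0, 0, 0]
    - [0, 0, 0, 0, 0, 0, 0]
  squeeze: 45

```text
time_s: 10.68
position: [579.6, -50.4, 50.7]
eef_rot: [0.62, -0.486, 0.519, 0.333]
wrist_force: [-1.3, -0.1, 3.6]
opening: 7.5
```

```bash
python3 chk.py
```

```text
grasp jig [72.5 11.  69.1] jaw err deg 0.626192343771572 tilt 14.872760406126497 [-0.04  0.4   2.05 -0.19  0.45 -1.12] [-1.3 -0.1  3.6] 7.513916985634379 10.675
```

Emit:
carry_out:
  plan:
    - [0, 0, 0.01, 0, 0, 0, 0]
    - [0, 0, 0.03, 0, 0, 0, 0]
    - [0, 0, 0.06, 0, 0, 0, 0]
    - [0, 0, 0.1, 0, 0, 0, 0]
    - [0, 0, 0.14, 0, 0, 0, 0]
    - [0, 0, 0.17, 0, 0, 0, 0]
    - [0, 0, 0.17, 0, 0, 0, 0]
    - [0, 0, 0.17, 0, 0, 0, 0]

```text
time_s: 11.68
position: [578.5, -50.2, 219.2]
eef_rot: [0.619, -0.485, 0.52, 0.333]
wrist_force: [-0.6, 0.4, -3.6]
opening: 7.8
```

```bash
python3 chk.py; python3 - <<'E'
from cell import *
from h import *
for n in("scene","top"):
    c=camera(n);x0,y0=(180,130) if n=="scene" else (220,130);pickle.dump(dict(c),open(n+"5.pkl","wb"))
    crop(c["image"],x0,y0,100,110,5,f"pics/l_{n}.png")
E
```

```text
grasp jig [ 72.3  12.1 237.6] jaw err deg 0.6414737938784377 tilt 14.750119418549948 [-0.04  0.16  1.92 -0.11  0.83 -1.22] [-0.6  0.4 -3.6] 7.819766585656584 11.675
```

View pics/l_scene.png

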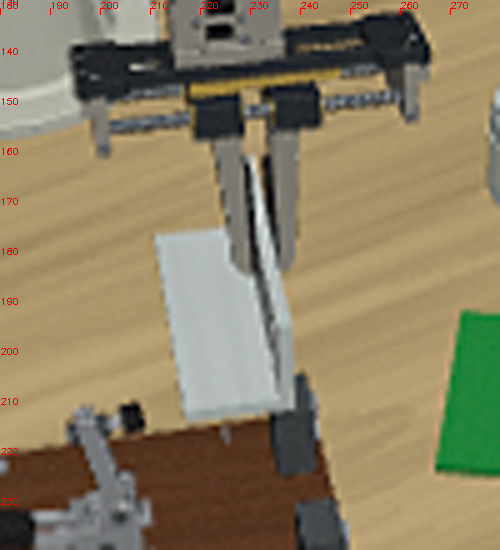

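View pics/l_top.png

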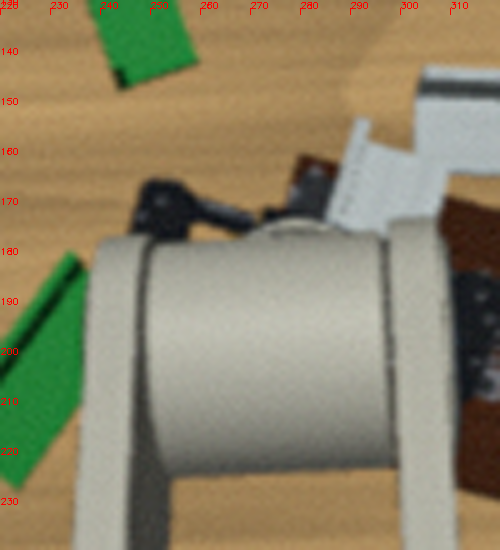

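```bash
cat > tgt.py <<'E'
from cell import *
from jp import *
L=np.array([675.8,253.6,276.1]);YAW=np.radians(35.2);PT=np.radians(20)
ex=np.array([np.cos(YAW),np.sin(YAW),0]);EY=np.array([-np.sin(YAW),np.cos(YAW),0]);X=ex*np.cos(PT)+np.array([0,0,np.sin(PT)]);Z=np.cross(X,EY)
F=L-150*X
# bracket in tool frame
th=np.radians(14.87)
bz=np.array([-np.cos(th),0,0]);# placeholder
# tool axes at grip in bracket axes: tx=(0,-sin,-cos), tz=(1,0,0), ty=tz x tx
tx=np.array([0,-np.sin(th),-np.cos(th)]);tz=np.array([1.,0,0]);ty=np.cross(tz,tx)
TB=np.c_[tx,ty,tz] # tool axes in bracket coords
RB=np.c_[X,EY,Z]
Rt=R.from_matrix(RB@TB)
off=np.array([4,-11.,-21.1]) # face - grasp in bracket coords
if __name__=="__main__":
    s=sense();M=q(s["eef_rot"])
    g=F-RB@off;tcp=g+19*Rt.as_matrix()[:,0]
    print("F",F,"turn",np.degrees((Rt*M.inv()).as_rotvec()),"shift",tcp-s["position"],"X",X)
    Bm=M.as_matrix()@TB.T;print("face now",s["position"]-19*M.as_matrix()[:,0]+Bm@off, "errs mm",Bm.T@(F-(s["position"]-19*M.as_matrix()[:,0]+Bm@off)))
E
python3 tgt.py
```

```text
F [560.62024534 172.34962092 224.7969785 ] turn [ 16.71959157 -12.70871941 -35.76616242] shift [-25.0679888  224.93832224   7.3777245 ] X [0.76786503 0.54166919 0.34202014]
face now [585.3855853  -48.48851751 215.82086473] errs mm [201.17760773  94.18265003  10.98064881]
```

Emit:
carry_out:
  plan:
    - [-0.008, 0.02, 0, 1.7, -1.3, -3.6, 0]
    - [-0.017, 0.045, 0, 4.2, -3.2, -9.0, 0]
    - [-0.026, 0.07, -0.002, 6.3, -4.8, -13.5, 0]
    - [-0.035, 0.095, -0.004, 8.4, -6.4, -18, 0]
    - [-0.044, 0.12, -0.006, 10.5, -8, -22.5, 0]
    - [-0.053, 0.145, -0.008, 12.6, -9.6, -27, 0]
    - [-0.062, 0.17, -0.01, 14.7, -11.2, -31.5, 0]
    - [-0.071, 0.192, -0.013, 16.7, -12.7, -35.8, 0]
    - [-0.071, 0.192, -0.013, 16.7, -12.7, -35.8, 0]
    - [-0.071, 0.192, -0.013, 16.7, -12.7, -35.8, 0]

```text
time_s: 13.02
position: [508.4, 141.3, 207.0]
eef_rot: [0.806, -0.244, 0.52, 0.144]
wrist_force: [-0.1, 0.0, -2.9]
opening: 7.6
```

```bash
python3 tgt.py; python3 - <<'E'
from cell import *
from h import *
s=sense();print(s["wrist_force"],s["opening"])
for n in("scene","top"):
    c=camera(n);x0,y0=(250,90) if n=="scene" else (130,100);pickle.dump(dict(c),open(n+"6.pkl","wb"))
    crop(c["image"],x0,y0,150,110,5,f"pics/n_{n}.png")
E
```

```text
F [560.62024534 172.34962092 224.7969785 ] turn [ 0.20056589  0.02836069 -0.02891429] shift [44.85824359 33.29813864 19.04474765] X [0.76786503 0.54166919 0.34202014]
face now [515.76375429 139.05100875 205.76392304] errs mm [58.99416306  1.26486174 -1.11732282]
[-0.11375635  0.04403713 -2.89998492] 7.624094275677258
```

View pics/n_scene.png

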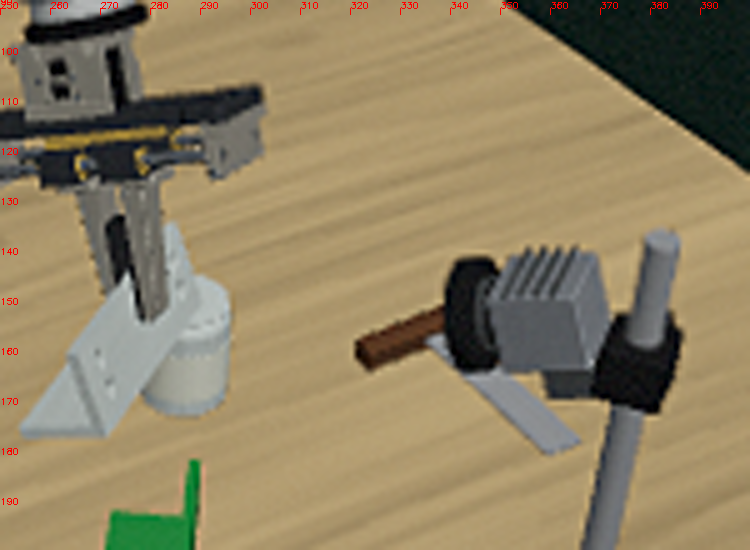

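View pics/n_top.png

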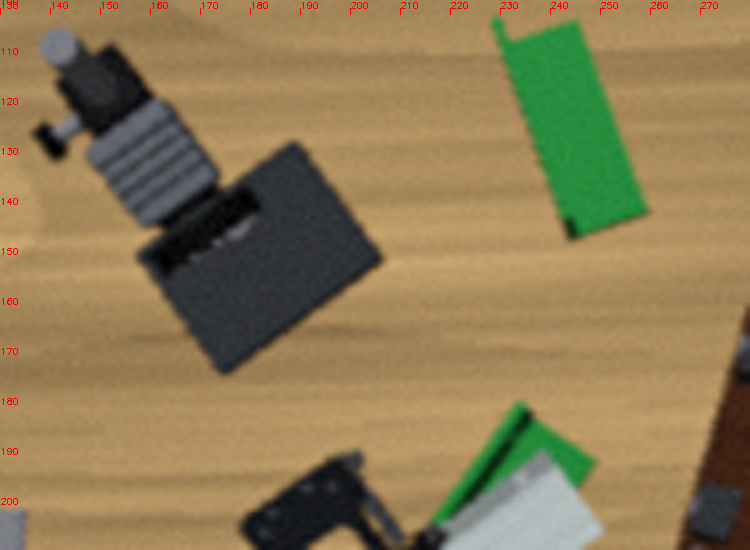

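Emit:
carry_out:
  plan:
    - [0.012, 0.008, 0.005, 0, 0, 0, 0]
    - [0.024, 0.017, 0.01, 0, 0, 0, 0]
    - [0.035, 0.026, 0.015, 0, 0, 0, 0]
    - [0.042, 0.032, 0.018, 0.2, 0, 0, 0]
    - [0.045, 0.0335, 0.019, 0.2, 0, 0, 0]
    - [0.045, 0.0335, 0.019, 0.2, 0, 0, 0]
    - [0.045, 0.0335, 0.019, 0.2, 0, 0, 0]

```text
time_s: 14.0
position: [553.1, 174.9, 226.3]
eef_rot: [0.807, -0.242, 0.519, 0.144]
wrist_force: [0.0, -0.8, -3.2]
opening: 7.4
```

```bash
python3 tgt.py; python3 - <<'E'
from cell import *
from h import *
s=sense();print(s["wrist_force"],s["opening"],s["time_s"])
for n in("scene","top"):
    c=camera(n);x0,y0=(265,100) if n=="scene" else (140,120);pickle.dump(dict(c),open(n+"7.pkl","wb"))
    crop(c["image"],x0,y0,110,85,7,f"pics/f_{n}.png")
E
```

```text
F [560.62024534 172.34962092 224.7969785 ] turn [-0.06049905  0.08060326  0.09569702] shift [ 0.15921988 -0.2346079  -0.28560512] X [0.76786503 0.54166919 0.34202014]
face now [560.45886492 172.57319345 225.09051256] errs mm [-0.09762765 -0.27572632 -0.27682919]
[ 0.01389553 -0.79475355 -3.21665742] 7.385992752699157 14.0
```

View pics/f_scene.png

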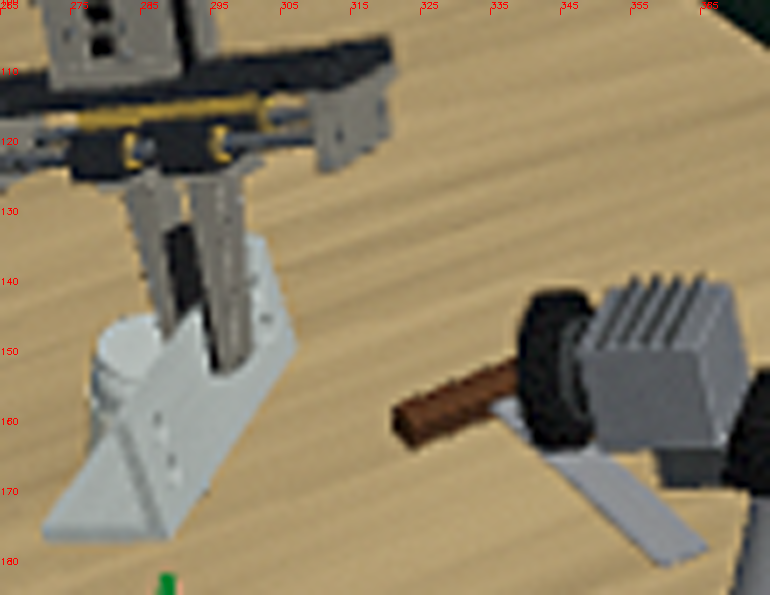

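View pics/f_top.png

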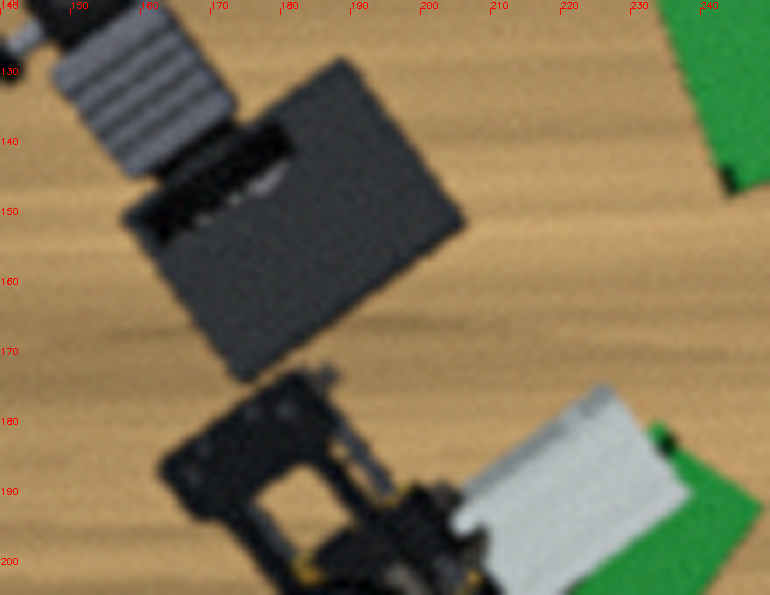

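```bash
cat > fin.py <<'E'
import sys
from tgt import *
n=sys.argv[1]
s=sense();Mm=q(s["eef_rot"]).as_matrix();Bm=Mm@TB.T;fc=s["position"]-19*Mm[:,0]+Bm@off
def bw(p): return fc+(Bm@(np.atleast_2d(p)-[0,0,30]).T).T
segs=[[[0,-75,0],[0,75,0],[0,75,60],[0,-75,60],[0,-75,0]],[[0,-75,60],[-8,-75,60],[-8,-75,8],[-60,-75,8],[-60,-75,0],[0,-75,0]],[[-60,-75,8],[-60,75,8]],[[-8,-75,60],[-8,75,60],[0,75,60]]]+[[[0,y+5*np.cos(t),z+5*np.sin(t)] for t in np.linspace(0,6.3,17)] for y in(-55,55) for z in(22,43)]
for nm,x0,y0,sh in(("scene",265,100,(1.09,-.33)),("top",140,120,(1.08,.56))):
    c=load(nm+n);o=cv2.resize(c["image"][y0:y0+85,x0:x0+110,::-1],None,fx=7,fy=7,interpolation=cv2.INTER_CUBIC)
    for p in segs:
        u=proj(c,bw(p))+np.array(sh);cv2.polylines(o,[((u-[x0,y0]+.5)*7).astype(int)],False,(0,0,255),1)
    cv2.imwrite(f"pics/fin{n}_{nm}.png",o)
E
python3 fin.py 7
```

```text
(no output)
```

View pics/fin7_scene.png

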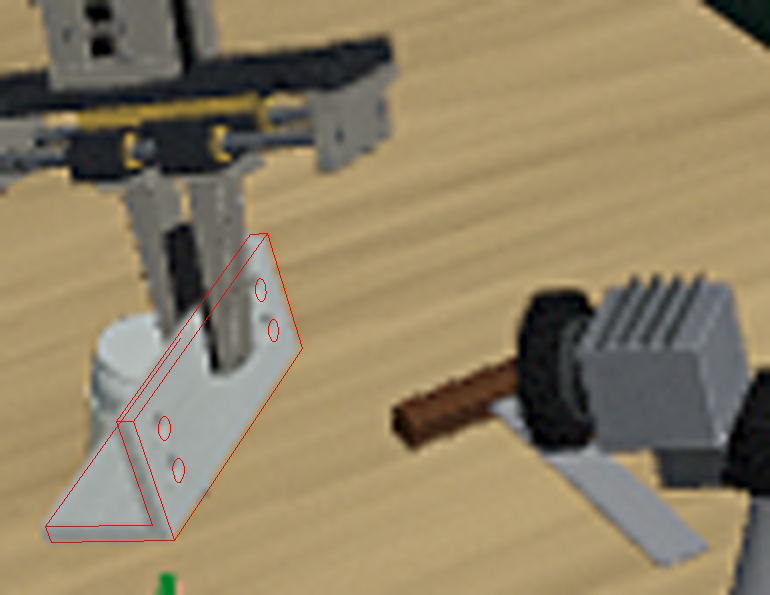

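View pics/fin7_top.png

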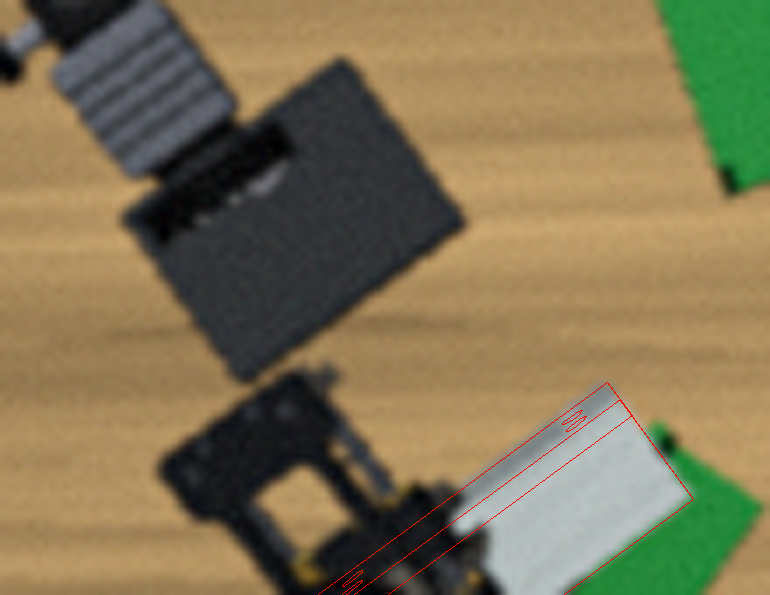

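```bash
python3 - <<'E'
from tgt import *
S=load("scene7");T=load("top7")
for a,b in(((342.3,152.5),(171.0,146.7)),((342.7,152.5),(171.4,146.9))):
    P,e1,e2=tri(S,np.array(a),T,np.array(b));print(P,e1,e2,"diff in lens axes",(P-L)@np.c_[X,EY,Z])
# ring ellipse overlay with the biases, new P
P,_,_=tri(S,np.array((342.3,152.5)),T,np.array((171.0,146.7)))
t=np.linspace(0,2*np.pi,73)[:,None]
for c,n,x0,y0,w,h,s,sh in((S,"s",325,130,50,45,14,(.4,-.3)),(T,"t",150,125,40,35,16,(1.08,.56))):
    o=cv2.resize(c["image"][y0:y0+h,x0:x0+w,::-1],None,fx=s,fy=s,interpolation=cv2.INTER_CUBIC)
    for off,cl in((0,(0,255,0)),(14,(0,0,255))):
        u=proj(c,P+X*off+33*(np.cos(t)*EY+np.sin(t)*Z))+np.array(sh);cv2.polylines(o,[((u-[x0,y0]+.5)*s).astype(int)],True,cl,1)
    cv2.imwrite(f"pics/ring2_{n}.png",o)
E
```

```text
[676.45146449 254.01245985 278.42590722] [ 0.15843742 -0.04895055] [0.15731185 0.08102764] diff in lens axes [ 1.51916071 -0.03848572  1.92224948]
[676.538649   254.06155014 278.04879938] [-0.22472349  0.06895158] [-0.22265448 -0.11515964] diff in lens axes [ 1.48371887 -0.04862781  1.53383947]
```

View pics/ring2_s.png

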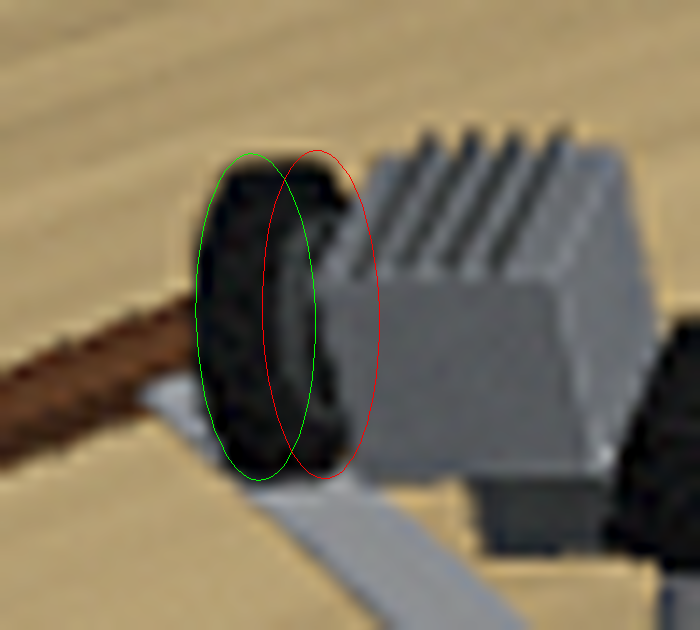

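View pics/ring2_t.png

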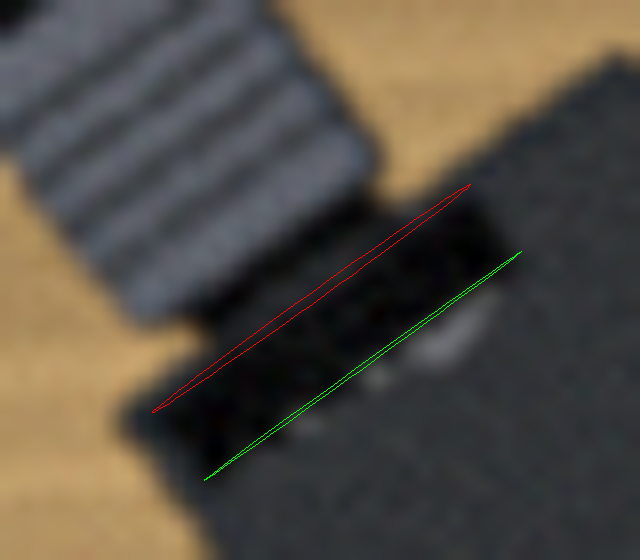

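```bash
python3 - <<'E'
from h import *
T=load("top7");I=T["image"].astype(int)
v=I.mean(2)
m=np.zeros(v.shape,np.uint8)
# head incl. fins + ring vs wood: not-wood mask by saturation
h=cv2.cvtColor(T["image"],cv2.COLOR_RGB2HSV);ns=(h[:,:,1]<70)
m[110:152,140:180]=ns[110:152,140:180]
cs,_=cv2.findContours(m,0,cv2.CHAIN_APPROX_NONE)
c=max(cs,key=cv2.contourArea)[:,0].astype(float)
def line(A,B,tol=1.6):
    A,B=np.array(A,float),np.array(B,float);d=(B-A)/np.linalg.norm(B-A);n=np.array([-d[1],d[0]])
    t=(c-A)@d;k=(abs((c-A)@n)<tol)&(t>1)&(t<np.linalg.norm(B-A)-1);p=c[k]
    vx,vy,x,y=cv2.fitLine(p.astype(np.float32),cv2.DIST_L2,0,.01,.01).ravel();return np.array([x-6*vx,y-6*vy]),np.array([x+6*vx,y+6*vy]),k.sum()
# side edges of head (left: (148.5,131)->(158,145); right (162,121.5)->(173,135)); tilted 20deg lines -> need vertical plane: give heights along edge
for A,B in(((148.5,131.5),(158,145.5)),((163,121),(173,135))):
    a,b,n=line(A,B);print(a,b,n)
    p,q_=onz(T,a,300),onz(T,b,300);d=q_-p;print("flat yaw",np.degrees(np.arctan2(-d[1],-d[0])))
    # with 20deg slope: second point lower by tan20*horizontal dist
    for _ in range(10):
        dz=np.tan(np.radians(20))*np.linalg.norm((q_-p)[:2]);q_=onz(T,b,300-dz)
    d=q_-p;print("yaw",np.degrees(np.arctan2(-d[1],-d[0])))
E
```

```text
[149.75804 133.74454] [157.0753  143.25546] 12
flat yaw 36.77442982530292
yaw 34.92338151192388
[164.43942  122.670685] [171.56058 132.32932] 12
flat yaw 35.299278727186845
yaw 34.31592031507467
```

```bash
sed -i 's/^L=.*YAW=np.radians(35.2)/L=np.array([676.5,254.0,278.0]);YAW=np.radians(34.9)/' tgt.py; python3 tgt.py
```

```text
F [560.89640015 173.35381171 226.6969785 ] turn [-0.06837167  0.09809322 -0.19913622] shift [0.33995205 0.81537076 1.46019357] X [0.77069067 0.53764126 0.34202014]
face now [560.56657398 172.56544861 225.2466121 ] errs mm [1.17792249 0.45535168 1.11311178]
```

Emit:
carry_out:
  plan:
    - [0.0003, 0.0008, 0.0015, -0.1, 0.1, -0.2, 0]
    - [0.0003, 0.0008, 0.0015, -0.1, 0.1, -0.2, 0]
    - [0.0003, 0.0008, 0.0015, -0.1, 0.1, -0.2, 0]
    - [0.0003, 0.0008, 0.0015, -0.1, 0.1, -0.2, 0]
    - [0.0003, 0.0008, 0.0015, -0.1, 0.1, -0.2, 0]
    - [0.0003, 0.0008, 0.0015, -0.1, 0.1, -0.2, 0]

```text
time_s: 14.85
position: [553.9, 175.9, 228.0]
eef_rot: [0.807, -0.242, 0.52, 0.142]
wrist_force: [0.0, -0.1, -3.9]
opening: 7.8
```

```bash
python3 tgt.py; python3 - <<'E'
from cell import *
from h import *
s=sense();print(s["wrist_force"],s["opening"],s["time_s"],abs(s["qvel"]).max())
for n in("scene","top"):
    c=camera(n);pickle.dump(dict(c),open(n+"8.pkl","wb"));cv2.imwrite(f"pics/full8_{n}.png",c["image"][:,:,::-1])
E
python3 fin.py 8
```

```text
F [560.89640015 173.35381171 226.6969785 ] turn [ 0.02416416  0.01275464 -0.0083735 ] shift [-0.30874302 -0.24672881 -0.14882888] X [0.77069067 0.53764126 0.34202014]
face now [561.20575217 173.60110845 226.84842993] errs mm [-0.42317837 -0.02569696 -0.00718458]
[ 0.02011639 -0.13499086 -3.94624555] 7.772605005187503 14.85 0.0025323742314039984
```

View pics/fin8_scene.png

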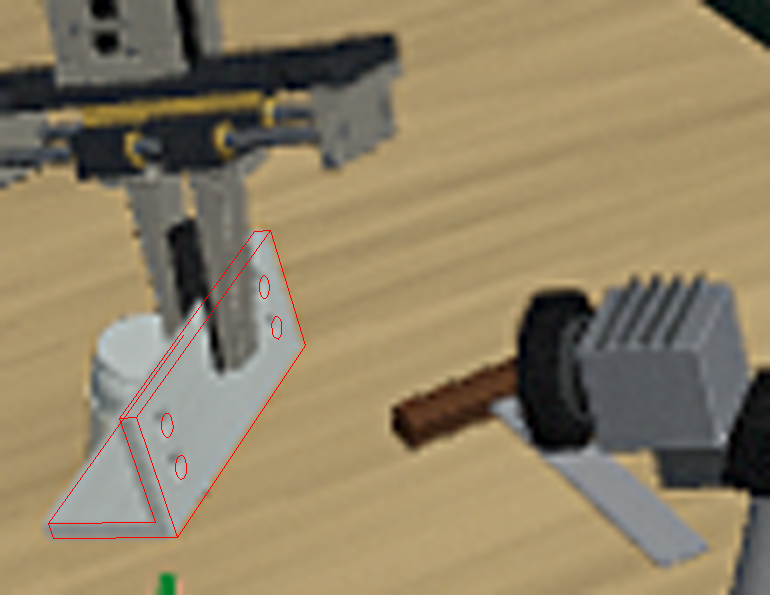

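View pics/full8_scene.png

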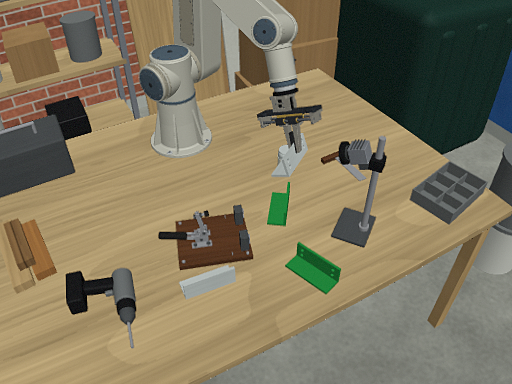

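View pics/fin8_top.png

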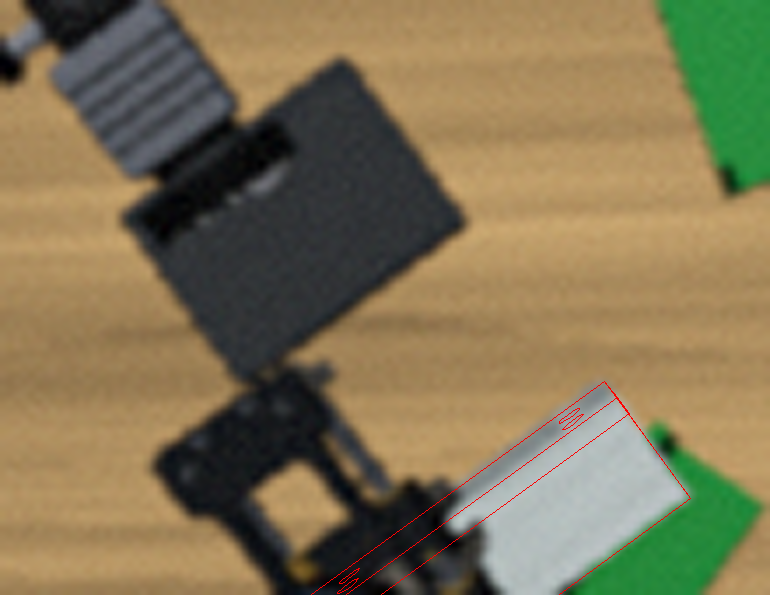

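The drawn pose fits in both views. In the full scene picture the clamp handle lies open at (172,236) and the other things are where they started.

```bash
python3 -c "
from cell import *
print(hand_in())"
```

```text
the job is handed in; nothing more can be done
None
```

The job is handed in at about 15 s: the clamp is fully open, and the arm is holding the bracket still in front of the inspection camera.

**Clamp:** I swung the handle back, but a look showed it about 17° above level, short of its 14° stop. I pressed it down until the force rose to about 18 N. After that it read about 13° in the picture, and the rubber foot was past vertical and clear.

**Bracket:** I pinched the upright leg 11 mm off mid-length with the gripper leaning 15°, so the gripper body cleared the raised clamp foot. Then I lifted the bracket straight up out of the jig.

**Last checks:**
- **Position:** by the arm's readings, the face centre is within 0.5 mm of the place I worked out, 150 mm along the lens axis. Squareness and level are within about 0.1° of that target.
- **Picture check:** the drawn pose fits both camera views, except for a shift of about 0.7 px (2 mm) in the scene view.
- **Grip and surroundings:** the arm is still and the grip is holding. Nothing touches the camera, and the other things look unmoved in the scene view.

**What disagreed:**
- The two views differed by about 1 px (3 to 4 mm). I corrected most of this using the gripper and the held bracket.
- Estimates of the camera's heading ranged from 34.3° to 35.6°, and I used 34.9°.
- Small pale spots about 4 mm in front of the ring light stayed unexplained. I put the real uncertainty at about 2 to 4 mm and 0.5°.

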